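Scoop the dropped buttons out from under the bench riser

TASK

Two brass buttons have slipped under the low overhang of the thread-and-dye riser. Take the scoop by its handle, slide it flat along the bench under the lip until its nose meets the strip at the back, and lift both buttons out together on it; then tip them into the green tray from low above it and put the scoop back down flat on the bench, clear of the tray and the riser, and let go. Leave the jars, bobbin, bottle, tin, mallet and awl where they are.

Things in the scene. Friction and masses are not known exactly. Their poses are not given: they have to be found in the camera images.
- scoop: Aluminium scoop, about 180 g, lying flat on the bench on the right. Origin: centre of the pan's underside; x to its open nose, y left, z up. Pan 120 long (x -60 to +60), 110 wide outside, 104 inside; floor 4 thick; rear and side walls 22 high, 3 thick, the side walls ending 18 short of the nose edge.
- scoop_grip (a point): Middle of the wooden handle, 70 above the bench, at (-107, 0, +70) in the scoop's frame, whose axes it shares. The handle leans back (to -x) 40 degrees from vertical: from here it runs down along (+0.643, 0, -0.766) to the middle of the rear wall. Bar 20 wide along y (grip across this), 24 deep; the wood reaches 32 up and 38 down along it, its top about 100 above the bench.
- scoop_edge (a point): Middle of the scoop's nose edge, at its underside, at (+60, 0, 0) in the scoop's frame. The last 28 of the floor falls as a ramp to this edge, about 2 thick.
- riser: Fixed bench riser, open front facing the robot: dark wood ends, clear acrylic top, dark wood lip, white paper lining (no thickness). Origin: on the bench under the middle of the lip's front face; x inward under the overhang, y left, z up. Free width between the ends 300 (y -150 to +150). Free height 48 under the lip, 58 behind it; upper face of the top at 68.
- riser_stop (a point): Foot of the front face of the fixed wooden strip, 16 high, that closes the back at bench level, at (+105, 0, 0) in the riser's frame. Pushed against it by the scoop, the buttons ride up over its nose edge (under 15 N) and lie on the ramp.
- riser_rod (a point): Middle of a brass thread rod along the riser's y, radius 5, at (-40, 0, +208) in the riser's frame, on posts rising from the lip's ends (|y| 150 to 160), with a spool of radius 18 near each (|y| over 115). With the scoop fully in, the rod leaves no room for an upright gripper on the handle; one leaning back 30 to 50 degrees, like the handle, passes in front of it.
- button_a: Domed solid brass button, 30 across, 11.5 high, polished (slides easily, friction about 0.3), bevelled below, about 35 g, lying flat under the overhang, its centre 40 to 70 behind the lip and 10 to 90 to the right of the riser's middle. Origin: centre of its underside, z up. Seen through the clear top.
- button_b: The other button, identical, its centre about 35 to 45 to the left of the first and up to 12 nearer or deeper: both fit abreast in the pan.
- tray: Open green sorting tray, fixed on the bench at the left, 160 by 160 outside, walls 5 thick, 35 high, floor 5 thick. Origin: centre of its underside, z up.
- bobbin: Orange bobbin, 28 across, 22 high, standing under the overhang near its left end (+y of the riser about 120); leave it. Origin: centre of its underside.
- dye_a: Amber dye jar, 40 across, 50 high, on the riser's top near one end; leave it. Origin: underside centre.
- dye_b: White dye jar with red cap, same size, on the riser's top near the other end; leave it. Origin: underside centre.
- glue: White bottle, 52 across, 110 high, standing on the bench to the left or right of the riser; leave it. Origin: underside centre.
- tin: Metal wax tin, 64 across, 35 high, on the bench to the other side of the riser; leave it. Origin: underside centre.
- mallet: White-headed mallet lying on the bench at the left; leave it. Handle along its x, head (75 wide, 48 across) to +x.
- awl: Red-handled awl, 160 long, lying on the bench at the right; leave it. Lies along its x.
Not all that is in view belongs to the job. Several things have the shape of the scoop; the one meant has the colours described above.

How it is judged:
By the outcome, as a careful person would: the job done as asked, in the order asked, and still so for the second after the job is handed in, with the robot touching nothing.
It also fails if it takes over 72 s, if anything falls off the work surface, if the arm or the gripper's body presses on something with over 40 N, if the wrist force passes 120 N, or if a joint passes its speed limit or range.

ROBOT

A 6-joint arm with a two-finger parallel gripper is mounted at the origin on the work surface. World frame = base frame: x ahead of the robot, y to its left, z up, the work surface at z = 0. Lengths are in mm, angles in rad, forces in N, time in s.
With the tool pointing down it reaches from about 425 to 925 mm from the base axis. Payload 12.5 kg.
Tool frame: the origin (TCP) lies between the finger pads; the fingertips stand 17 mm ahead of it and the grasp point (between the pads) lies 2 mm behind it; z points along the fingers, y is the direction in which the jaws open and shut (so a half turn about z gives the same grasp; the last joint's range is limited). The gripper opens to 85 mm and grips with 20 to 120 N. Pads are 22 mm wide; open, the fingers measure 114 mm over their backs; the gripper's body (76 mm by 85 mm) begins 54 mm behind the grasp point. The pads swing forward as they close: fully open they stand 13 mm farther back than shut.
Start: joints at [-0.106, 0.491, 1.559, -0, 1.092, -0.106], TCP at [625.014, 0.021, 248.327] pointing down, gripper open.
Joint ranges: [-3.1, 3.1], [-0.84, 2.19], [0.05, 2.79], [-1.13, 4.28], [0.06, 2.93], [-2.69, 2.69]. Speed limits (rad/s): [2.22, 2.22, 2.79, 3.14, 3.14, 3.14].

INTERFACE

Orientations are given as a rotation vector (axis times angle).
In Python, from station import manip gives the robot as it stands.
- The arm moves only by the tool play_rows, never from a script. Its argument "increments" is a list that holds one entry, the list of rows, each a list of 7 numbers: the opening, from 0 (shut) to 1 (fully open), then the shift along the tool's x, y, z each as a share of 2.5 cm, from -1 to 1, then the turn, a rotation vector about the tool's x, y, z each as a share of 6 degrees, from -1 to 1. In form: [[[claw, dx, dy, dz, rx, ry, rz], ...]]. A call has 1 to 20 rows; each row shifts and turns the commanded pose from where the row before left it, along the tool's axes as they then stand; what a row does not reach is not made up. A row lasts 1/10 s, in which the tool goes at most 50 mm and 8.59 degrees, less where a joint would pass 70% of its speed; a pose out of reach is approached as far as the arm can. A call with a number of a shift or a turn outside -1 to 1 is refused whole. A call with a gripper value outside its range is refused whole. The fingers move at their own pace and stop on an object; "force" is the grip in N (left out, the last holds). Time passes only in rows, so rows that do not move let the fingers close. It gives the time, the measured TCP pose, the force and the opening at its end, in the units of the state.
- manip.observe(): the state, without advancing time (a new reading comes with each control period).
- manip.get_image(name): name is "scene" or "side" or "wrist"; returns the picture (420x560x3 uint8, red, green, blue); there is no depth.
- manip.get_calibration(name): a dict with "fx", "fy", "cx", "cy" (pixels), "rvec" (rotation vector, rad) and "tvec" (3), from world to camera coordinates, as OpenCV has them; the wrist camera has in their place "hand_eye" (4x4, takes a point from camera to tool coordinates, whose origin is the TCP and whose axes are the flange's). Camera axes: x right, y down, z forward; pixel columns grow to the right and rows downward; lengths in mm; the calibration is good to about 2 mm. A picture is of the moment at which its call begins: read the wrist's pose just before it. get_calibration takes no time and is no camera call.
- manip.finish_job(): hands the job in, once; it reports no verdict.
The state is a dict: "time": time; "joints": joint angles; "joint_vel": joint speeds; "effort": joint torques, N m; "ee_pos": TCP position; "orientation": TCP orientation; "ft_force": force on the tool from outside, world axes, zero at the start; "wrist_torque": the same for the moment, N m; "finger_gap": opening from 0.0 (shut) to 1.0 (fully open).
Only numpy, scipy, OpenCV 4.12 (cv2) and the standard library are available. Lean on these libraries where they do the work, as an engineer would, in place of code of your own. Each camera call takes 0.05 s, during which the arm holds its last target.

## Working session

There is one attempt and no reset: what is moved stays moved. The work goes in short steps, Python scripts to look and compute and a tool call to move; the robot and the scene stay as the last step left them, time stands still between calls to the robot, and variables do not carry over. Pictures are saved under pics/ and viewed, and the job is handed in when it is done.

Besides the shell and the picture viewer there is one more tool, called after ">>>" as name(argument=value, ...), one argument or row to a line, values as JSON. play_rows: Moves the arm, as the interface text tells. Its arguments: {"type":"object","properties":{"increments":{"type":"array","items":{"type":"array","items":{"type":"array","items":{"type":"number","minimum":-1,"maximum":1}}}},"force":{"type":"number"}},"required":["increments"]}

```bash
ls; mkdir -p pics
python3 - <<'E'
from station import manip
import cv2
s=manip.observe();print(s)
for n in ["scene","side","wrist"]:
    im=manip.get_image(n);cv2.imwrite(f"pics/{n}0.png",im[:,:,::-1]);print(n,manip.get_calibration(n))
E
```

```text
pics
{'time': 0.0, 'joints': array([-1.05607873e-01,  4.91560249e-01,  1.55946819e+00, -9.85411664e-06,
        1.09170302e+00, -1.05604295e-01]), 'joint_vel': array([-0.00033102, -0.00061504, -0.00029246,  0.00055887, -0.00091407,
        0.00038839]), 'effort': array([-2.53899279e-04, -6.18447447e+01, -2.61596632e+01, -1.41405640e-04,
        4.01603000e-03, -9.44706159e-06]), 'ee_pos': array([6.24783738e+02, 3.86320226e-02, 2.47720848e+02]), 'orientation': array([-2.22081788e+00, -2.22082003e+00,  1.13487993e-03]), 'ft_force': array([-0.42714487,  0.81242085,  0.14019835]), 'wrist_torque': array([-0.01673775, -0.016989  , -0.03004236]), 'finger_gap': 1.0013568016848096}
scene {'fx': 389.19018000488654, 'fy': 389.19018000488654, 'cx': 284.598539900436, 'cy': 203.26021841293473, 'rvec': array([ 1.38397382,  2.16168004, -0.9392547 ]), 'tvec': array([ 229.04723567, -236.70685073, 1533.43957809])}
side {'fx': 461.6938697712118, 'fy': 461.6938697712118, 'cx': 284.65496128493123, 'cy': 217.2498310368755, 'rvec': array([ 2.38401539, -0.37283281,  0.1485669 ]), 'tvec': array([-503.84302079,  221.24809286, 1474.06375115])}
wrist {'fx': 319.75746425456407, 'fy': 319.75746425456407, 'cx': 277.4897756954761, 'cy': 209.43420878364716, 'hand_eye': array([[-8.45150804e-05, -9.53359232e-01, -3.01837982e-01,
         7.92196347e+01],
       [ 9.99999996e-01, -8.88425688e-05,  6.08946314e-07,
        -9.31879490e-01],
       [-2.73966063e-05, -3.01837981e-01,  9.53359236e-01,
        -1.26023123e+02],
       [ 0.00000000e+00,  0.00000000e+00,  0.00000000e+00,
         1.00000000e+00]])}
```

View pics/scene0.png

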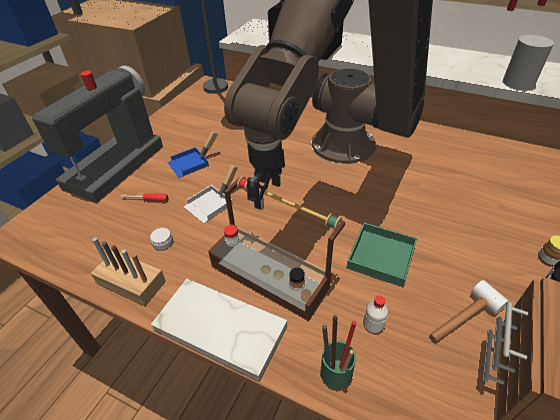

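View pics/side0.png

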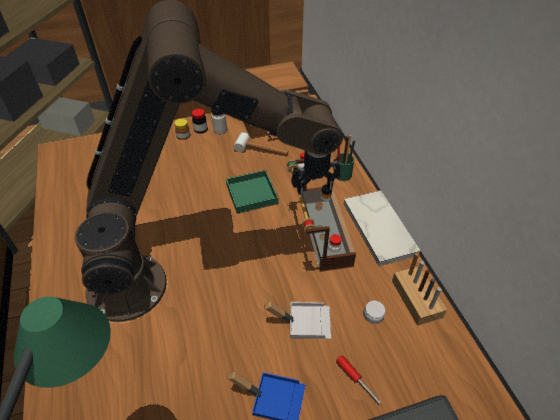

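View pics/wrist0.png

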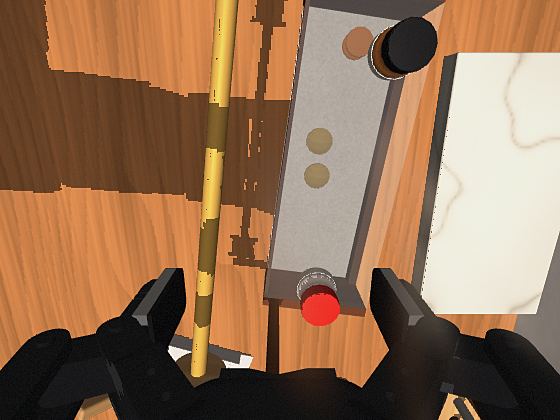

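The pictures show the aluminium scoop at scene (210,203) and side (310,320). The riser sits mid-bench, with the buttons at wrist (319,140) and (317,176), and the tray is at scene (382,253). I'll zoom in next to get precise pixels.

```bash
cat > h.py <<'E'
import numpy as np, cv2
from scipy.spatial.transform import Rotation as R
from station import manip
def cam(name,s=None):
    c=manip.get_calibration(name)
    K=np.array([[c['fx'],0,c['cx']],[0,c['fy'],c['cy']],[0,0,1]])
    if name!='wrist':
        Rm=R.from_rotvec(c['rvec']).as_matrix(); return K,Rm,np.array(c['tvec'])
    T=np.eye(4);T[:3,:3]=R.from_rotvec(s['orientation']).as_matrix();T[:3,3]=s['ee_pos']
    W=np.linalg.inv(T@np.array(c['hand_eye'])); return K,W[:3,:3],W[:3,3]
def ray(C,px):
    K,Rm,t=C; d=Rm.T@np.linalg.solve(K,[px[0],px[1],1.]); return -Rm.T@t,d/np.linalg.norm(d)
def plane(C,px,z):
    o,d=ray(C,px); return o+d*(z-o[2])/d[2]
def proj(C,P):
    K,Rm,t=C; q=K@(Rm@np.asarray(P,float)+t); return q[:2]/q[2]
def tri(*cp):
    A=np.zeros((3,3));b=np.zeros(3)
    for C,px in cp:
        o,d=ray(C,px);M=np.eye(3)-np.outer(d,d);A+=M;b+=M@o
    P=np.linalg.solve(A,b); return P,[np.linalg.norm(proj(C,P)-px) for C,px in cp]
def crop(src,dst,x0,y0,x1,y1,k):
    im=cv2.imread(src)[y0:y1,x0:x1]; im=cv2.resize(im,None,fx=k,fy=k,interpolation=cv2.INTER_CUBIC); cv2.imwrite(dst,im)
E
python3 - <<'E'
from h import *
crop('pics/scene0.png','pics/scA.png',160,130,300,230,5)
crop('pics/scene0.png','pics/scB.png',200,170,430,320,3)
crop('pics/side0.png','pics/siA.png',225,280,345,370,6)
crop('pics/side0.png','pics/siB.png',215,150,375,280,4)
E
```

```text
(no output)
```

View pics/scA.png

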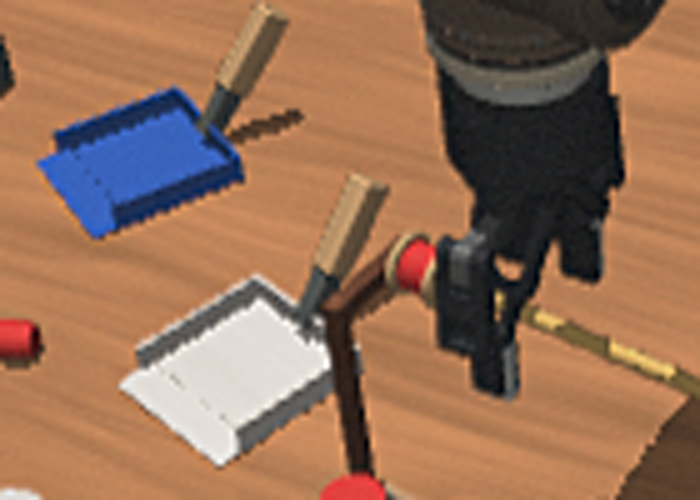

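View pics/scB.png

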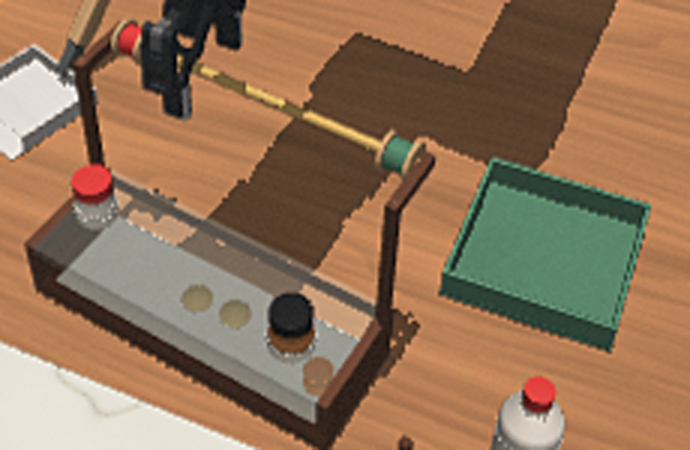

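View pics/siA.png

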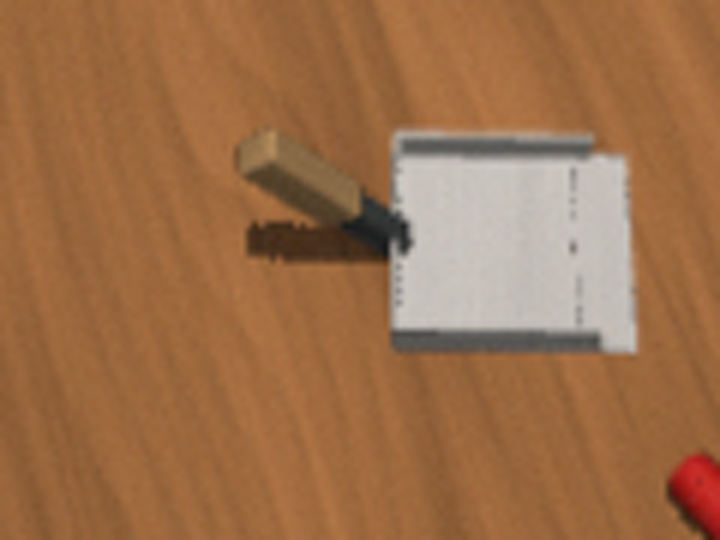

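View pics/siB.png

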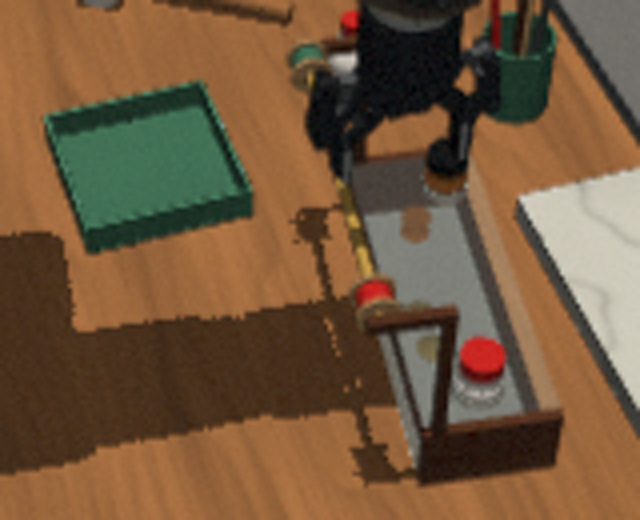

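```bash
python3 - <<'E'
from h import *
np.set_printoptions(precision=1,suppress=True)
S=cam('scene');D=cam('side');W=cam('wrist',dict(orientation=np.array([-2.22081788,-2.22082003,1.13487993e-03]),ee_pos=np.array([624.78,0.04,247.72])))
a=lambda x,y:(160+x/5,130+y/5); b=lambda x,y:(200+x/3,170+y/3); c=lambda x,y:(225+x/6,280+y/6); d=lambda x,y:(215+x/4,150+y/4)
print('noseR',tri((S,a(122,385)),(D,c(635,352))))
print('noseL',tri((S,a(222,465)),(D,c(627,155))))
print('noseR',plane(S,a(122,385),1),plane(D,c(635,352),1))
print('noseL',plane(S,a(222,465),1),plane(D,c(627,155),1))
print('rearRtop',plane(S,a(255,275),22),plane(D,c(393,333),22))
print('rearLtop',plane(D,c(396,130),22))
print('handletop',tri((S,a(370,182)),(D,c(262,148))))
for n,p in dict(ba=(317,176),bb=(319,140)).items(): print(n,plane(W,p,11))
print('b scene',plane(S,b(197,298),11),plane(S,b(235,313),11))
for n,p,z in [('bob',(357,43),22)]: print(n,plane(W,p,z))
# tray rim top outer corners
for p in [(490,160),(650,207),(612,335),(442,282)]: print('tray S',plane(S,b(*p),35))
for p in [(45,118),(203,83),(250,195),(88,233)]: print('tray D',plane(D,d(*p),35))
# riser: back strip/ends
for p in [(28,243),(325,430),(388,340)]: print('riser S z68',plane(S,b(*p),68))
for p in [(268,297),(364,314),(303,7)]: print('riser W z68',plane(W,p,68))
print('rod W', [plane(W,p,208) for p in [(227,0),(199,370)]])
print('rod spools tri R',tri((S,b(130,40)),(D,d(375,293))),tri((S,b(397,153)),(D,d(305,57))))
E
python3 - <<'E'
import sys; sys.path.insert(0,'.')
from h import *
crop('pics/wrist0.png','pics/wA.png',240,0,450,330,2)
crop('pics/wrist0.png','pics/wB.png',250,90,410,330,3)
E
```

```text
noseR (array([ 553. , -363.8,   -4.5]), [np.float64(0.6853771608315901), np.float64(0.7647721968372162)])
noseL (array([ 589.3, -260. ,   -2.1]), [np.float64(0.8183599519712105), np.float64(0.8307010626674329)])
noseR [ 555.4 -358.1    1. ] [ 553.2 -367.8    1. ]
noseL [ 589.4 -256.5    1. ] [ 590.2 -263.5    1. ]
rearRtop [ 444.6 -322.1   22. ] [ 439.9 -332.4   22. ]
rearLtop [ 477.1 -225.3   22. ]
handletop (array([ 397.2, -252.6,   89.4]), [np.float64(0.6780188155710131), np.float64(0.783037425814791)])
ba [669.1   4.8  11. ]
bb [669.8  45.5  11. ]
b scene [676.1   7.1  11. ] [676.7  46.7  11. ]
bob [702.4 140.8  22. ]
tray S [418.3 206.7  35. ]
tray S [415.4 364.7  35. ]
tray S [577.  364.8  35. ]
tray S [583.2 211.8  35. ]
tray D [409.2 352.4  35. ]
tray D [566.3 354.3  35. ]
tray D [564.7 195.5  35. ]
tray D [412. 194.  35.]
riser S z68 [ 721.4 -139.4   68. ]
riser S z68 [784.6 179.9  68. ]
riser S z68 [684.8 195.4  68. ]
riser W z68 [ 613.2 -118.4   68. ]
riser W z68 [ 720.4 -140.2   68. ]
riser W z68 [645.  159.9  68. ]
rod W [array([601.1, 125.7, 208. ]), array([573. , -82.1, 208. ])]
rod spools tri R (array([574.6, -98.1, 212.2]), [np.float64(0.9521570164384797), np.float64(0.8591686498555479)]) (array([608. , 167.6, 212. ]), [np.float64(1.099552585819672), np.float64(0.7893597249228123)])
```

View pics/wA.png

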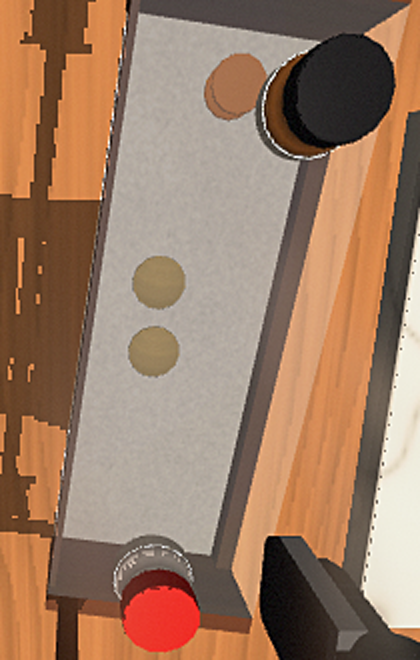

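Run:
```python
from h import *
np.set_printoptions(precision=1,suppress=True)
W=cam('wrist',dict(orientation=np.array([-2.22081788,-2.22082003,1.13487993e-03]),ee_pos=np.array([624.78,0.04,247.72])))
w=lambda x,y:(240+x/2,y/2)
def L(n,p,q,z):
    A,B=plane(W,w(*p),z),plane(W,w(*q),z); v=B-A; print(n,A,B,'yaw',np.degrees(np.arctan2(-v[0],v[1])),np.linalg.norm(v))
L('strip foot',(213,556),(303,150),0)
L('lip inner low edge?',(62,537),(137,12),0)
L('lip front top',(50,600),(130,0),68)
L('right end foot',(62,537),(213,556),0)
L('left end foot',(137,12),(260,35),0)
L('right end outer top',(50,600),(248,630),68)
L('back top',(248,630),(330,250),68)
print(plane(W,w(154,352),6),plane(W,w(159,282),6))
```

```text
strip foot [ 714.3 -133.6    0. ] [746.9 113.5   0. ] yaw -7.515034819282589 249.23229744022552
lip inner low edge? [ 615.1 -119.7    0. ] [655.2 178.7   0. ] yaw -7.6568447292475605 301.1064182043785
lip front top [ 609.9 -122.2   68. ] [646.5 165.   68. ] yaw -7.271051241428248 289.4734270239921
right end foot [ 615.1 -119.7    0. ] [ 714.3 -133.6    0. ] yaw -97.95763226953186 100.1563292020165
left end foot [655.2 178.7   0. ] [718.9 168.3   0. ] yaw -99.2510654480819 64.4790816906482
right end outer top [ 609.9 -122.2   68. ] [ 720.5 -141.5   68. ] yaw -99.88614295763921 112.28108075823792
back top [ 720.5 -141.5   68. ] [741.6  64.4  68. ] yaw -5.860485476062946 206.9914950097909
[669.7   3.8   6. ] [671.  44.   6.]
```

Riser yaw comes out near -7.6°, with its origin around (630, 29). In the riser frame the buttons are at (43,-20) and (39,20), which fits the description. The scoop grip is near (414,-257,70) with yaw -19°. Next I'll work out the move to a pre-grasp above the handle.

```bash
cat >> h.py <<'E'
def toolR(yaw_deg,lean_deg):
    # tool y = scoop y, tool z leaning forward
    l=np.radians(lean_deg); z=np.array([np.sin(l),0,-np.cos(l)]); y=np.array([0,1.,0]); x=np.cross(y,z)
    return R.from_euler('z',yaw_deg,degrees=True).as_matrix()@np.column_stack([x,y,z])
def pose(s): return R.from_rotvec(s['orientation']).as_matrix(), np.array(s['ee_pos'])
def step(R0,p0,R1,p1,N):
    w=R.from_matrix(R0.T@R1).as_rotvec()/N; Rw=R.from_rotvec(w).as_matrix()
    A=sum(np.linalg.matrix_power(Rw,k) for k in range(N)); d=np.linalg.solve(A,R0.T@(p1-p0))
    return np.round(np.r_[d/25,np.degrees(w)/6],3)
def roll(R0,p0,rows):
    R0=R0.copy();p0=p0.copy();out=[]
    for r in rows:
        p0=p0+R0@(np.array(r[1:4])*25); R0=R0@R.from_rotvec(np.radians(np.array(r[4:7])*6)).as_matrix(); out.append(p0.copy())
    return R0,p0,np.array(out)
E
python3 - <<'E'
from h import *
np.set_printoptions(precision=3,suppress=True)
s=manip.observe();R0,p0=pose(s);print(R0,p0)
p1=p0+[-100,-50,80]
Rt=toolR(-19,40); pt=np.array([415.5,-257.5,175])
for N in (14,16,18): print(N,step(R0,p1,Rt,pt,N))
r=[1,*step(R0,p1,Rt,pt,18)]; print(roll(R0,p1,[r]*18)[2].round(0)[::3])
E
```

```text
[[ 0.     1.    -0.001]
 [ 1.    -0.     0.   ]
 [ 0.    -0.001 -1.   ]] [624.838   0.039 247.88 ]
14 [-0.213 -0.686  0.489 -0.295 -0.413 -0.809]
16 [-0.182 -0.602  0.427 -0.258 -0.361 -0.708]
18 [-0.159 -0.536  0.379 -0.229 -0.321 -0.629]
[[ 511.  -54.  318.]
 [ 475.  -73.  289.]
 [ 445. -101.  260.]
 [ 423. -138.  232.]
 [ 412. -180.  207.]
 [ 410. -226.  186.]]
```

>>> play_rows(
  increments=[
    [[1,-0.5,-1,-0.8,0,0,0],[1,-0.5,-1,-0.8,0,0,0],[1,-0.5,-1,-0.8,0,0,0],[1,-0.5,-1,-0.8,0,0,0],[1,-0.18,-0.6,0.43,-0.26,-0.36,-0.71],[1,-0.18,-0.6,0.43,-0.26,-0.36,-0.71],[1,-0.18,-0.6,0.43,-0.26,-0.36,-0.71],[1,-0.18,-0.6,0.43,-0.26,-0.36,-0.71],[1,-0.18,-0.6,0.43,-0.26,-0.36,-0.71],[1,-0.18,-0.6,0.43,-0.26,-0.36,-0.71],[1,-0.18,-0.6,0.43,-0.26,-0.36,-0.71],[1,-0.18,-0.6,0.43,-0.26,-0.36,-0.71],[1,-0.18,-0.6,0.43,-0.26,-0.36,-0.71],[1,-0.18,-0.6,0.43,-0.26,-0.36,-0.71],[1,-0.18,-0.6,0.43,-0.26,-0.36,-0.71],[1,-0.18,-0.6,0.43,-0.26,-0.36,-0.71],[1,-0.18,-0.6,0.43,-0.26,-0.36,-0.71],[1,-0.18,-0.6,0.43,-0.26,-0.36,-0.71],[1,-0.18,-0.6,0.43,-0.26,-0.36,-0.71],[1,-0.18,-0.6,0.43,-0.26,-0.36,-0.71]],
  ],
)

```text
time: 2.15
ee_pos: [417.3, -183.5, 203.1]
orientation: [0.79, 2.488, -0.063]
ft_force: [0.4, -0.1, 0.3]
finger_gap: 1.0
```

Run:
```python
from h import *
np.set_printoptions(precision=3,suppress=True)
s=manip.observe();R0,p0=pose(s);print(s['joints'],p0)
Rt=toolR(-19,40); print(np.degrees(R.from_matrix(R0.T@Rt).as_rotvec()))
im=manip.get_image('wrist');cv2.imwrite('pics/w1.png',im[:,:,::-1])
im=manip.get_image('side');cv2.imwrite('pics/s1.png',im[:,:,::-1])
```

```text
[-0.619  0.219  2.31   0.897  0.144 -2.436] [ 417.322 -183.544  203.144]
[ -3.18   -9.207 -15.543]
```

View pics/w1.png

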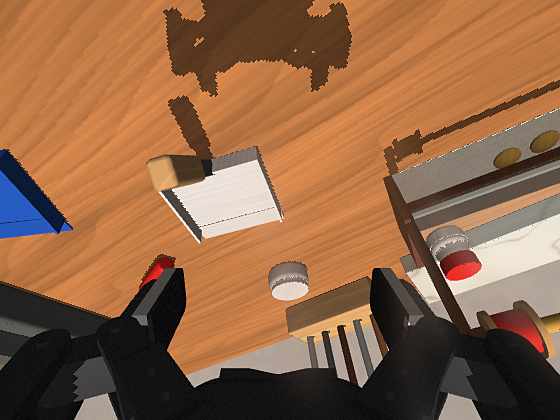

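View pics/s1.png

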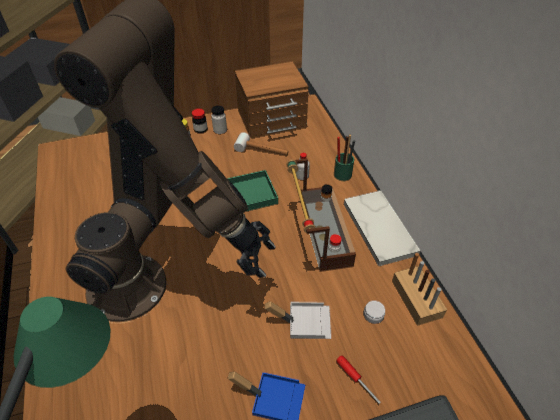

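```bash
cat > kin.py <<'E'
from h import *
from scipy.optimize import least_squares
rz=lambda q:R.from_euler('z',q).as_matrix(); ry=lambda q:R.from_euler('y',q).as_matrix()
def fk(q,P,sg=(1,1)):
    h,a,b,L,d=P[:5]; e=P[5] if len(P)>5 else 0
    M=rz(q[0]); p=np.array([0,0,h])+M@[0,d,0]
    M=M@ry(q[1]); p=p+M@[0,0,a]
    M=M@ry(q[2]); p=p+M@[e,0,b]
    M=M@rz(sg[0]*q[3]); M=M@ry(q[4]); M=M@rz(sg[1]*q[5]); p=p+M@[0,0,L]
    return M,p
E
python3 - <<'E'
from kin import *
np.set_printoptions(precision=3,suppress=True)
q=[np.array([-.10561,.49156,1.55947,0,1.0917,-.1056])]; P=[np.array([624.8,0.04,247.8])]
s=manip.observe(); q.append(s['joints']);R1,p1=pose(s);P.append(p1)
R0=R.from_rotvec([-2.22081788,-2.22082003,1.13e-03]).as_matrix()
for s4 in (1,-1):
  for s6 in (1,-1):
    A=[fk(x,[0,0,0,0,0],(s4,s6))[0] for x in q]
    # tool offset const?
    C0=A[0].T@R0; C1=A[1].T@R1; print(s4,s6,np.degrees(R.from_matrix(C0.T@C1).magnitude()),C0.round(2).tolist())
    f=lambda x:np.r_[[ (fk(qq,x,(s4,s6))[1]-pp) for qq,pp in zip(q,P)]].ravel()
    r=least_squares(f,[200,600,550,250,66]);print(r.x,np.abs(r.fun).max())
E
```

```text
1 1 0.0007258562156293756 [[0.0, -1.0, 0.0], [1.0, 0.0, -0.0], [0.0, 0.0, 1.0]]
[ 68.282 624.436 368.237 200.996  67.975] 2.0850987796292766
1 -1 93.43979669451828 [[0.21, -0.98, -0.0], [0.98, 0.21, -0.0], [0.0, 0.0, 1.0]]
[ 68.282 624.436 368.237 200.996  67.975] 2.0850987796292766
-1 1 102.26050349525597 [[0.0, -1.0, 0.0], [1.0, 0.0, -0.0], [0.0, 0.0, 1.0]]
[ 57.672 623.743 371.727 186.504  89.579] 23.274621675398947
-1 -1 164.97591920449656 [[0.21, -0.98, -0.0], [0.98, 0.21, -0.0], [0.0, 0.0, 1.0]]
[ 57.672 623.743 371.727 186.504  89.579] 23.274621675398947
```

```bash
cat >> kin.py <<'E'
C=np.array([[0,-1.,0],[1,0,0],[0,0,1]])
PM=np.array([ 68.282,624.436,368.237,200.996,67.975])
lo=np.array([-3.1,-.84,.05,-1.13,.06,-2.69]);hi=np.array([3.1,2.19,2.79,4.28,2.93,2.69])
def ik(Rt,pt,q0,PM=None):
    PM=globals()['PM'] if PM is None else PM
    def f(q):
        M,p=fk(q,PM); return np.r_[(p-pt)/100,R.from_matrix((M@C).T@Rt).as_rotvec()]
    r=least_squares(f,np.clip(q0,lo+.01,hi-.01),bounds=(lo,hi)); return r.x,np.abs(r.fun).max()
E
python3 - <<'E'
from kin import *
np.set_printoptions(precision=2,suppress=True)
ux=np.array([.991,-.132,0]);
def grip(x): return np.array([630,29,70])+x*ux
pts=[('grasp',np.array([415,-257,72]),-19),('pre',np.array([415,-257,150]),-19),('lift',np.array([440,-150,110]),-7.6)]+[(f'in{x}',grip(x),-7.6) for x in (-210,-185,-150,-110,-62)]
for lean in (10,20,30,40,50):
  for br,q40,q60 in (('0',0,-1.5),('pi',3.14,1.6)):
   for n,p,yaw in pts:
    best=None
    for q6 in ((-1.5,1.5)):
      for opt in (1,-1):
        Rt=toolR(yaw,lean)@np.diag([opt,opt,1])
        q,e=ik(Rt,p,[np.arctan2(p[1],p[0])-.1,.3,1.9,q40,.5,q6])
        if e<1e-3: print(lean,br,n,'opt',opt,q);
E
```

```text
10 0 grasp opt 1 [-0.72  0.52  2.23  0.29  0.24 -2.23]
10 0 grasp opt -1 [-0.72  0.52  2.23  0.29  0.24  0.91]
10 0 grasp opt -1 [-0.72  0.52  2.23  0.29  0.24  0.91]
10 0 pre opt 1 [-0.72  0.38  2.13  0.15  0.47 -2.09]
10 0 pre opt -1 [-0.72  0.38  2.13  0.15  0.47  1.05]
10 0 pre opt -1 [-0.72  0.38  2.13  0.15  0.47  1.05]
10 0 lift opt 1 [-0.5   0.43  2.25  0.21  0.31 -2.13]
10 0 lift opt -1 [-0.5   0.43  2.25  0.21  0.31  1.01]
10 0 lift opt -1 [-0.5   0.43  2.25  0.21  0.31  1.01]
10 0 in-210 opt 1 [-0.02  0.48  2.39 -0.2   0.1  -1.26]
10 0 in-210 opt 1 [-0.02  0.48  2.39 -0.2   0.1  -1.26]
10 0 in-210 opt -1 [-0.02  0.48  2.39 -0.2   0.1   1.88]
10 0 in-185 opt 1 [-0.02  0.49  2.33 -0.13  0.14 -1.33]
10 0 in-185 opt 1 [-0.02  0.49  2.33 -0.13  0.14 -1.33]
10 0 in-185 opt -1 [-0.02  0.49  2.33 -0.13  0.14  1.81]
10 0 in-150 opt 1 [-0.03  0.52  2.25 -0.09  0.2  -1.39]
10 0 in-150 opt 1 [-0.03  0.52  2.25 -0.09  0.2  -1.39]
10 0 in-150 opt -1 [-0.03  0.52  2.25 -0.09  0.2   1.75]
10 0 in-110 opt 1 [-0.04  0.55  2.15 -0.06  0.27 -1.42]
10 0 in-110 opt 1 [-0.04  0.55  2.15 -0.06  0
[... 7584 characters left out ...]
8  2.73  3.27  1.13 -1.53]
50 pi in-150 opt 1 [0.   0.65 2.63 3.26 1.01 1.59]
50 pi in-150 opt -1 [ 0.    0.65  2.63  3.26  1.01 -1.55]
50 pi in-150 opt 1 [0.   0.65 2.63 3.26 1.01 1.59]
50 pi in-150 opt -1 [ 0.    0.65  2.63  3.26  1.01 -1.55]
50 pi in-110 opt 1 [-0.01  0.64  2.52  3.26  0.89  1.57]
50 pi in-110 opt -1 [-0.01  0.64  2.52  3.26  0.89 -1.57]
50 pi in-110 opt 1 [-0.01  0.64  2.52  3.26  0.89  1.57]
50 pi in-110 opt -1 [-0.01  0.64  2.52  3.26  0.89 -1.57]
50 pi in-62 opt 1 [-0.03  0.65  2.39  3.26  0.77  1.56]
50 pi in-62 opt -1 [-0.03  0.65  2.39  3.26  0.77 -1.59]
50 pi in-62 opt 1 [-0.03  0.65  2.39  3.26  0.77  1.56]
50 pi in-62 opt -1 [-0.03  0.65  2.39  3.26  0.77 -1.59]
```

The arm is close to its wrist singularity here. My kinematic fit shows that leaning 40° with joint 4 near π (tool x forward) covers the grasp and the whole insertion. I'll plan a smooth path onto that branch.

Run:
```python
from kin import *
np.set_printoptions(precision=3,suppress=True,linewidth=150)
s=manip.observe();R0,p0=pose(s);q0=s['joints']
Rt=toolR(-19,40)@np.diag([-1,-1,1]); pt=np.array([415,-257,175.])
qt,e=ik(Rt,pt,[-.8,.38,2.4,2.3,.4,-1.15]);print(qt,e)
N=14
print(step(R0,p0,Rt,pt,N))
r=[1,*step(R0,p0,Rt,pt,N)];q=q0.copy()
for k in range(1,N+1):
    Rk,pk,_=roll(R0,p0,[r]*k); q,e=ik(Rk,pk,q); print(k,q,round(e,4),pk.round(0))
```

```text
[-0.821  0.321  2.372  2.105  0.359 -0.951] 1.7053025658242404e-15
[-0.291  0.017  0.083 -0.158  0.055  1.951]
1 [-0.622  0.226  2.291  0.888  0.168 -2.223] 0.0 [ 424. -188.  205.]
2 [-0.634  0.232  2.275  0.92   0.194 -2.06 ] 0.0 [ 429. -193.  207.]
3 [-0.65   0.239  2.262  0.972  0.217 -1.918] 0.0 [ 433. -199.  208.]
4 [-0.667  0.245  2.253  1.037  0.237 -1.792] 0.0 [ 437. -206.  209.]
5 [-0.687  0.252  2.248  1.113  0.255 -1.678] 0.0 [ 439. -213.  209.]
6 [-0.707  0.259  2.247  1.198  0.27  -1.575] 0.0 [ 440. -221.  208.]
7 [-0.728  0.266  2.251  1.292  0.283 -1.481] 0.0 [ 439. -228.  206.]
8 [-0.748  0.273  2.259  1.394  0.295 -1.395] 0.0 [ 438. -235.  204.]
9 [-0.767  0.28   2.271  1.503  0.305 -1.315] 0.0 [ 436. -241.  201.]
10 [-0.784  0.288  2.286  1.618  0.315 -1.241] 0.0 [ 432. -247.  197.]
11 [-0.798  0.296  2.305  1.738  0.325 -1.171] 0.0 [ 428. -251.  192.]
12 [-0.81   0.304  2.326  1.86   0.335 -1.101] 0.0 [ 424. -255.  187.]
13 [-0.818  0.312  2.348  1.984  0.347 -1.029] 0.0 [ 419. -256.  181.]
14 [-0.821  0.321  2.372  2.106  0.359 -0.952] 0.0 [ 415. -257.  175.]
```

>>> play_rows(
  increments=[
    [[1,-0.145,0.01,0.04,-0.08,0.03,0.98],[1,-0.145,0.01,0.04,-0.08,0.03,0.98],[1,-0.145,0.01,0.04,-0.08,0.03,0.98],[1,-0.145,0.01,0.04,-0.08,0.03,0.98],[1,-0.145,0.01,0.04,-0.08,0.03,0.98],[1,-0.145,0.01,0.04,-0.08,0.03,0.98],[1,-0.145,0.01,0.04,-0.08,0.03,0.98],[1,-0.145,0.01,0.04,-0.08,0.03,0.98],[1,-0.145,0.01,0.04,-0.08,0.03,0.98],[1,-0.145,0.01,0.04,-0.08,0.03,0.98],[1,-0.145,0.01,0.04,-0.08,0.03,0.98],[1,-0.145,0.01,0.04,-0.08,0.03,0.98],[1,-0.145,0.01,0.04,-0.08,0.03,0.98],[1,-0.145,0.01,0.04,-0.08,0.03,0.98],[1,-0.145,0.01,0.04,-0.08,0.03,0.98],[1,-0.145,0.01,0.04,-0.08,0.03,0.98],[1,-0.145,0.01,0.04,-0.08,0.03,0.98],[1,-0.145,0.01,0.04,-0.08,0.03,0.98],[1,-0.145,0.01,0.04,-0.08,0.03,0.98],[1,-0.145,0.01,0.04,-0.08,0.03,0.98]],
  ],
)

```text
time: 4.25
ee_pos: [429.5, -245.9, 195.8]
orientation: [2.641, 0.657, 0.816]
ft_force: [-0.6, 0.3, -0.2]
finger_gap: 1.0
```

Run:
```python
from kin import *
np.set_printoptions(precision=3,suppress=True,linewidth=150)
s=manip.observe();R0,p0=pose(s);q0=s['joints'];print(q0,p0,fk(q0,PM)[1])
Rt=toolR(-19,40)@np.diag([-1,-1,1]); pt=np.array([415,-257,165.])
for N in (8,10): print(step(R0,p0,Rt,pt,N))
```

```text
[-0.816  0.299  2.29   1.624  0.337 -1.261] [ 429.522 -245.852  195.792] [ 426.435 -257.495  191.9  ]
[-0.161  0.013  0.085 -0.084  0.027  0.954]
[-0.129  0.011  0.068 -0.067  0.021  0.763]
```

>>> play_rows(
  increments=[
    [[1,-0.13,0.01,0.07,-0.07,0.02,0.76],[1,-0.13,0.01,0.07,-0.07,0.02,0.76],[1,-0.13,0.01,0.07,-0.07,0.02,0.76],[1,-0.13,0.01,0.07,-0.07,0.02,0.76],[1,-0.13,0.01,0.07,-0.07,0.02,0.76],[1,-0.13,0.01,0.07,-0.07,0.02,0.76],[1,-0.13,0.01,0.07,-0.07,0.02,0.76],[1,-0.13,0.01,0.07,-0.07,0.02,0.76],[1,-0.13,0.01,0.07,-0.07,0.02,0.76],[1,-0.13,0.01,0.07,-0.07,0.02,0.76],[1,0,0,0,0,0,0]],
  ],
)

```text
time: 5.35
ee_pos: [415.1, -256.7, 164.2]
orientation: [2.81, -0.462, 1.021]
ft_force: [0.4, 0.4, 0.8]
finger_gap: 1.0
```

Run:
```python
from kin import *
np.set_printoptions(precision=3,suppress=True,linewidth=150)
s=manip.observe();R0,p0=pose(s);q0=s['joints'];print(q0,p0)
np.save('s2.npy',np.r_[s['orientation'],s['ee_pos']])
Rt=toolR(-19,40)@np.diag([-1,-1,1]); print(np.degrees(R.from_matrix(R0.T@Rt).as_rotvec()))
for n in('wrist','side','scene'):
    im=manip.get_image(n);cv2.imwrite(f'pics/{n}2.png',im[:,:,::-1])
crop('pics/side2.png','pics/side2z.png',200,230,360,370,4)
crop('pics/scene2.png','pics/scene2z.png',170,120,290,230,5)
```

```text
[-0.847  0.376  2.37   2.183  0.396 -1.066] [ 415.127 -256.717  164.189]
[0.082 0.005 0.365]
```

View pics/wrist2.png

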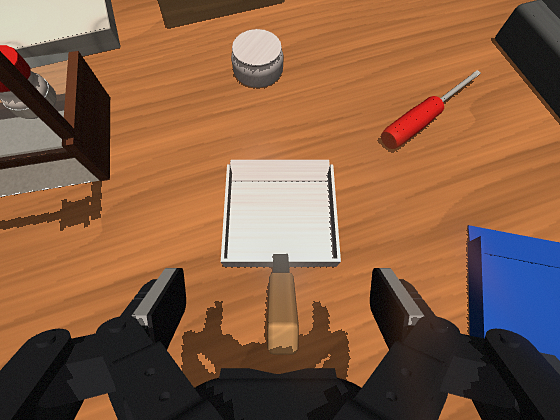

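View pics/side2z.png

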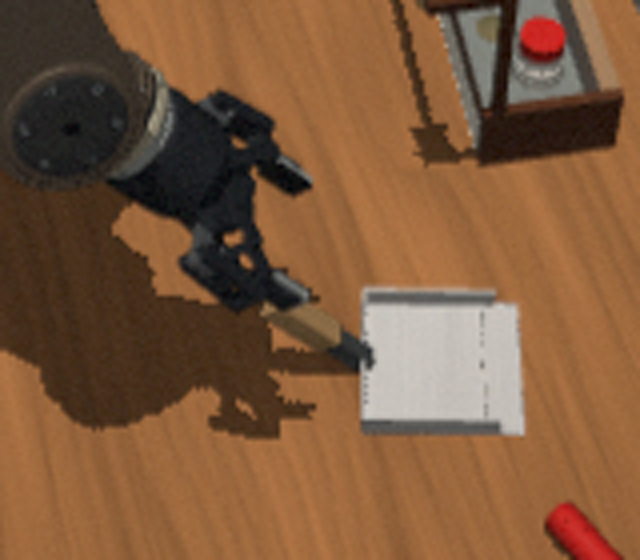

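View pics/scene2z.png

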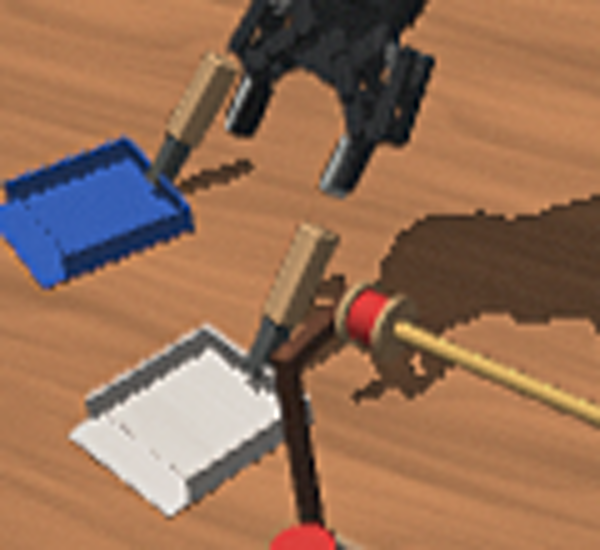

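Run:
```python
from h import *
np.set_printoptions(precision=2,suppress=True)
a=np.load('s2.npy');W=cam('wrist',dict(orientation=a[:3],ee_pos=a[3:]))
crop('pics/wrist2.png','pics/w2z.png',200,140,360,370,4)
nl,nr=plane(W,(231,160),1),plane(W,(329,160),1);m=(nl+nr)/2;v=nl-nr
print(nl,nr,np.linalg.norm(v),'yaw',np.degrees(np.arctan2(-v[0],v[1])))
rl,rr=plane(W,(221.5,262),22),plane(W,(340.5,262.5),22);v2=rl-rr
print(rl,rr,np.linalg.norm(v2),np.degrees(np.arctan2(-v2[0],v2[1])))
f=m-(rl+rr)/2;print(np.linalg.norm(f[:2]),'axis yaw',np.degrees(np.arctan2(f[1],f[0])))
yaw=np.arctan2(f[1],f[0]); u=np.array([np.cos(yaw),np.sin(yaw),0])
print('origin',m-60*u,'grip',m-167*u, 'grip from rear',(rl+rr)/2-47*u)
print('handle top', plane(W,(283,337),94.5))
```

```text
[ 587.51 -259.62    1.  ] [ 552.49 -363.46    1.  ] 109.58233461061005 yaw -18.63647378170113
[ 473.42 -221.58   22.  ] [ 438.06 -324.45   22.  ] 108.77619215383038 -18.96771793782558
120.58352671653672 axis yaw -18.634482306924046
origin [ 513.14 -292.37    1.  ] grip [ 411.75 -258.18    1.  ] grip from rear [ 411.2  -257.99   22.  ]
handle top [ 394.96 -252.28   94.5 ]
```

View pics/w2z.png

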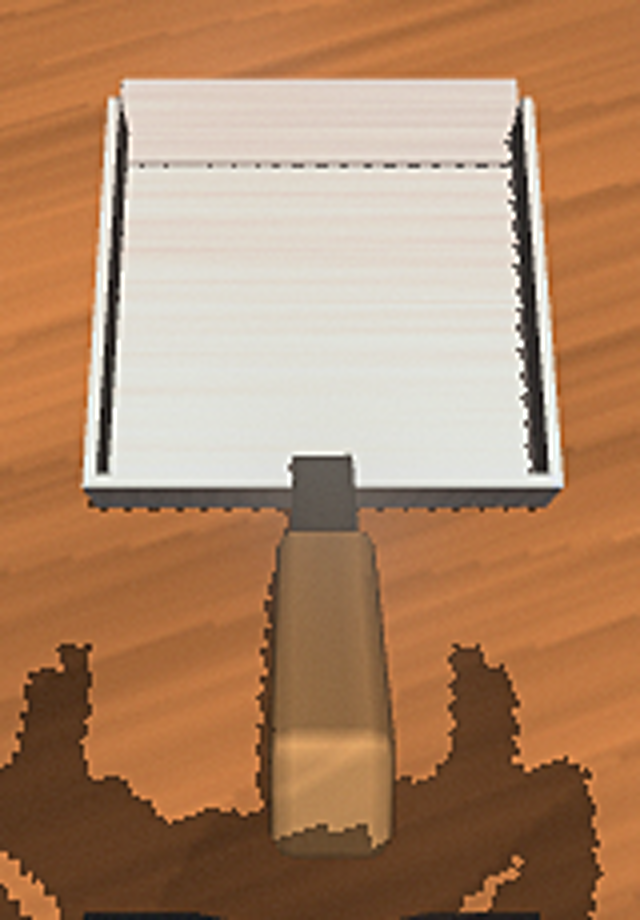

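Run:
```python
from kin import *
np.set_printoptions(precision=3,suppress=True)
s=manip.observe();R0,p0=pose(s)
Rt=toolR(-18.7,40)@np.diag([-1,-1,1])
print(step(R0,p0,Rt,np.array([412.9,-258.5,68.5]),6),s['joints'])
```

```text
[-0.423  0.01   0.483  0.009 -0.002  0.012] [-0.847  0.375  2.369  2.183  0.396 -1.071]
```

>>> play_rows(
  increments=[
    [[1,-0.42,0.01,0.48,0.01,0,0.01],[1,-0.42,0.01,0.48,0.01,0,0.01],[1,-0.42,0.01,0.48,0.01,0,0.01],[1,-0.42,0.01,0.48,0.01,0,0.01],[1,-0.42,0.01,0.48,0.01,0,0.01],[1,-0.42,0.01,0.48,0.01,0,0.01],[1,0,0,0,0,0,0]],
  ],
)

```text
time: 6.2
ee_pos: [412.8, -258.6, 67.6]
orientation: [2.816, -0.464, 1.024]
ft_force: [-0.3, 0.5, 0.5]
finger_gap: 1.003
```

Run:
```python
from kin import *
np.set_printoptions(precision=3,suppress=True)
s=manip.observe();R0,p0=pose(s)
print(s['joints'],p0,s['ft_force'])
Rt=toolR(-18.7,40)@np.diag([-1,-1,1])
print(step(R0,p0,Rt,np.array([412.9,-258.5,68.5]),1))
```

```text
[-0.86   0.653  2.439  2.574  0.655 -1.527] [ 412.813 -258.557   67.587] [-0.287  0.475  0.466]
[ 0.025 -0.003 -0.026 -0.015  0.006 -0.006]
```

>>> play_rows(
  increments=[
    [[0,0,0,0,0,0,0],[0,0,0,0,0,0,0],[0,0,0,0,0,0,0],[0,0,0,0,0,0,0],[0,0,0,0,0,0,0],[0,0,0,0,0,0,0],[0,0,0,0,0,0,0],[0,0,0,0,0,0,0]],
  ],
  force=80,
)

```text
time: 7.0
ee_pos: [412.9, -259.0, 69.6]
orientation: [2.811, -0.463, 1.028]
ft_force: [-3.0, 0.4, 7.0]
finger_gap: 0.226
```

Run:
```python
from kin import *
np.set_printoptions(precision=3,suppress=True,linewidth=150)
s=manip.observe();R0,p0=pose(s)
print(s['joints'],p0,s['ft_force'],s['wrist_torque'],s['finger_gap'])
im=manip.get_image('wrist');cv2.imwrite('pics/wrist3.png',im[:,:,::-1])
# refit kinematics
Q=[[-.10561,.49156,1.55947,0,1.0917,-.1056],[-0.619,.219,2.31,.897,.144,-2.436],[-0.816,0.299,2.29,1.624,0.337,-1.261],[-0.847,0.376,2.37,2.183,0.396,-1.066],[-0.86,0.653,2.439,2.574,0.655,-1.527]]
P=[[624.8,.04,247.8],[417.3,-183.5,203.1],[429.5,-245.9,195.8],[415.1,-256.7,164.2],[412.8,-258.6,67.6]]
def fk2(q,x):
    h,a,b,L,d,e,w,r0=x
    M=rz(q[0]); p=np.array([0,0,h])+M@[r0,d,0]
    M=M@ry(q[1]); p=p+M@[0,0,a]
    M=M@ry(q[2]); p=p+M@[e,0,b]
    M=M@rz(q[3]); M=M@ry(q[4]); p=p+M@[w,0,0];M=M@rz(q[5]); return p+M@[0,0,L]
for mask in ([1,1,1,1,1,0,0,0],[1,1,1,1,1,1,0,0],[1,1,1,1,1,0,1,0],[1,1,1,1,1,0,0,1],[1,1,1,1,1,1,1,0],[1]*8):
    mk=np.array(mask)
    r=least_squares(lambda x:np.ravel([fk2(q,x*mk)-p for q,p in zip(Q,P)]),[150,600,450,250,60,0,0,0]);print(r.x*mk,np.abs(r.fun).max())
```

```text
[-0.86   0.649  2.44   2.575  0.656 -1.528] [ 412.948 -258.998   69.553] [-3.024  0.364  6.972] [-0.098 -0.186 -0.065] 0.22642944152550665
[166.246 552.635 391.177 208.958  72.257   0.      0.      0.   ] 15.971953998935135
[196.439 586.923 411.01  237.971  65.958  43.223   0.      0.   ] 0.2138707711848724
[166.15  552.759 390.337 209.588  72.505   0.     -0.664   0.   ] 15.7421108726723
[161.927 538.602 381.657 197.808  74.678   0.      0.     15.117] 14.829135204158717
[196.457 586.907 411.146 237.873  65.918  43.227   0.106   0.   ] 0.23036531243815261
[196.449 586.881 411.131 237.852  65.922  43.225   0.107   0.025] 0.23215102370267005
```

View pics/wrist3.png

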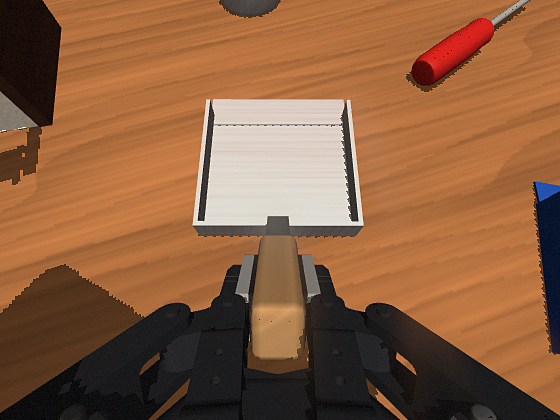

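```bash
cat >> kin.py <<'E'
PM=np.array([196.44,586.92,411.01,237.97,65.958,43.22])
FL=np.diag([-1.,-1,1])
RO=np.array([630.,29,0]); RX=R.from_euler('z',-7.6,degrees=True).as_matrix()
def rw(x,y,z): return RO+RX@np.array([x,y,z])
E
python3 - <<'E'
from kin import *
np.set_printoptions(precision=3,suppress=True,linewidth=150)
s=manip.observe();R0,p0=pose(s);q=s['joints']
Rs=R.from_euler('z',-18.7,degrees=True).as_matrix()
np.save('grasp.npy',np.c_[R0.T@Rs, R0.T@(np.array([411.7,-258.1,0])+Rs@[107,0,0]-p0)])
G=np.load('grasp.npy');print('tool lean',np.degrees(np.arcsin(R0[:,2]@Rs[:,0])),G)
def tool(yaw,org): # scoop pose->tool
    Rw=R.from_euler('z',yaw,degrees=True).as_matrix(); Rt=Rw@G[:,:3].T; return Rt, org-Rt@G[:,3]
wps=[(-18.7,p0*0+np.array([513.05,-292.4,40]))]
for f in np.linspace(0,1,6): wps.append((-18.7+11.1*f,None))
for x in (-115,-100,-85,-60,-30,0,30,45):
    Rt,pt=tool(-7.6,rw(x,0.3,1)); q,e=ik(Rt,pt,q if x>-115 else [0,.6,2.6,3.2,.7,-1.5]); print(x,q,round(e,4),pt)
for yy in (-292,-220,-150,-80,-10,40):
    f=(yy+292)/332; Rt,pt=tool(-18.7+11.1*f,np.array([513+6*f,yy,40])); q,e=ik(Rt,pt,[-.4,.6,2.6,2.7,.7,-1.5]);print(yy,q,round(e,4),pt)
E
```

```text
tool lean 40.16767701507902 [[  0.764  -0.      0.645  35.8  ]
 [ -0.001  -1.      0.001  -0.559]
 [  0.645  -0.001  -0.764 121.226]]
-115 [ 0.048  0.684  2.618  3.297  0.859 -1.534] 0.0 [411.366  58.023  70.545]
-100 [ 0.038  0.671  2.581  3.295  0.809 -1.546] 0.0 [426.235  56.039  70.545]
-85 [ 0.03   0.661  2.544  3.294  0.764 -1.557] 0.0 [441.103  54.055  70.545]
-60 [ 0.017  0.65   2.484  3.294  0.694 -1.574] 0.0 [465.883  50.749  70.545]
-30 [ 0.004  0.645  2.414  3.295  0.619 -1.592] 0.0 [495.62   46.781  70.545]
0 [-0.007  0.646  2.344  3.298  0.55  -1.609] 0.0 [525.356  42.814  70.545]
30 [-0.016  0.652  2.274  3.304  0.487 -1.626] 0.0 [555.093  38.846  70.545]
45 [-0.021  0.656  2.239  3.308  0.456 -1.635] 0.0 [569.961  36.862  70.545]
-292 [-0.859  0.529  2.418  2.455  0.541 -1.381] 0.0 [ 412.877 -258.583  109.545]
-220 [-0.726  0.524  2.506  2.634  0.601 -1.488] 0.0 [ 412.863 -190.818  109.545]
-150 [-0.56   0.526  2.57   2.808  0.658 -1.549] 0.0 [ 413.021 -124.984  109.545]
-80 [-0.358  0.531  2.605  2.986  0.695 -1.57 ] 0.0 [413.35  -59.193 109.545]
-10 [-0.133  0.531  2.606  3.172  0.696 -1.572] 0.0 [413.852   6.564 109.545]
40 [ 0.031  0.528  2.585  3.312  0.672 -1.579] 0.0 [414.317  53.516 109.545]
```

```bash
cat >> kin.py <<'E'
def tool(yaw,org,tilt=0):
    G=np.load('grasp.npy')
    Rw=R.from_euler('zy',[0,0]).as_matrix()
    Rw=R.from_euler('ZY',[yaw,tilt],degrees=True).as_matrix(); Rt=Rw@G[:,:3].T; return Rt, np.asarray(org,float)-Rt@G[:,3]
def scoop():
    G=np.load('grasp.npy');s=manip.observe();R0,p0=pose(s);Rs=R0@G[:,:3];o=p0+R0@G[:,3]
    return o,R.from_matrix(Rs).as_euler('ZYX',degrees=True)
E
python3 - <<'E'
from kin import *
np.set_printoptions(precision=3,suppress=True,linewidth=150)
s=manip.observe();R0,p0=pose(s)
p1=p0+[0,0,35]
print('lift',step(R0,p0,R0,p1,3))
Rt,pt=tool(-7.6,rw(-115,.3,25)); print(step(R0,p1,Rt,pt,17)); r=[0,*step(R0,p1,Rt,pt,17)]
print(roll(R0,p1,[r]*17)[2][::4])
E
```

```text
lift [ 0.301  0.    -0.357  0.     0.     0.   ]
[-0.151 -0.726 -0.097  0.07   0.    -0.083]
[[ 414.545 -240.371  103.951]
 [ 418.891 -165.756  101.573]
 [ 419.839  -91.021   99.195]
 [ 417.389  -16.319   96.817]
 [ 411.545   58.193   94.438]]
```

>>> play_rows(
  increments=[
    [[0,0.3,0,-0.36,0,0,0],[0,0.3,0,-0.36,0,0,0],[0,0.3,0,-0.36,0,0,0],[0,-0.15,-0.73,-0.1,0.07,0,-0.08],[0,-0.15,-0.73,-0.1,0.07,0,-0.08],[0,-0.15,-0.73,-0.1,0.07,0,-0.08],[0,-0.15,-0.73,-0.1,0.07,0,-0.08],[0,-0.15,-0.73,-0.1,0.07,0,-0.08],[0,-0.15,-0.73,-0.1,0.07,0,-0.08],[0,-0.15,-0.73,-0.1,0.07,0,-0.08],[0,-0.15,-0.73,-0.1,0.07,0,-0.08],[0,-0.15,-0.73,-0.1,0.07,0,-0.08],[0,-0.15,-0.73,-0.1,0.07,0,-0.08],[0,-0.15,-0.73,-0.1,0.07,0,-0.08],[0,-0.15,-0.73,-0.1,0.07,0,-0.08],[0,-0.15,-0.73,-0.1,0.07,0,-0.08],[0,-0.15,-0.73,-0.1,0.07,0,-0.08],[0,-0.15,-0.73,-0.1,0.07,0,-0.08],[0,-0.15,-0.73,-0.1,0.07,0,-0.08],[0,-0.15,-0.73,-0.1,0.07,0,-0.08]],
  ],
)

```text
time: 9.05
ee_pos: [411.6, 61.0, 95.9]
orientation: [2.904, -0.201, 1.059]
ft_force: [-0.2, 0.3, -1.1]
finger_gap: 0.225
```

Run:
```python
from kin import *
np.set_printoptions(precision=3,suppress=True,linewidth=150)
s=manip.observe();R0,p0=pose(s);print(p0,s['ft_force'],scoop(),s['joints'])
np.save('s4.npy',np.r_[s['orientation'],s['ee_pos']])
for n in('wrist','scene','side'):
    im=manip.get_image(n);cv2.imwrite(f'pics/{n}4.png',im[:,:,::-1])
crop('pics/scene4.png','pics/sc4z.png',190,160,350,310,4)
crop('pics/side4.png','pics/si4z.png',215,150,375,290,4)
```

```text
[411.552  60.971  95.871] [-0.153  0.308 -1.061] (array([516.101,  47.346,  26.145]), array([-7.822,  0.1  ,  0.233])) [ 0.059  0.581  2.597  3.326  0.735 -1.555]
```

View pics/wrist4.png

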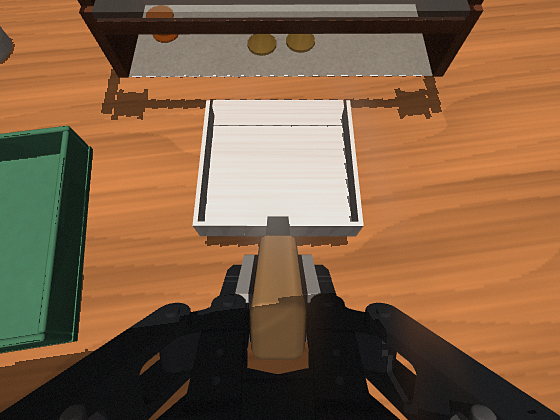

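View pics/sc4z.png

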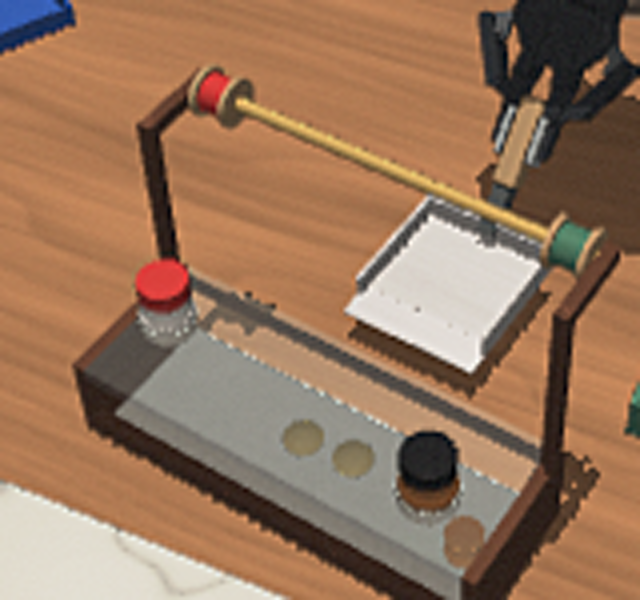

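View pics/si4z.png

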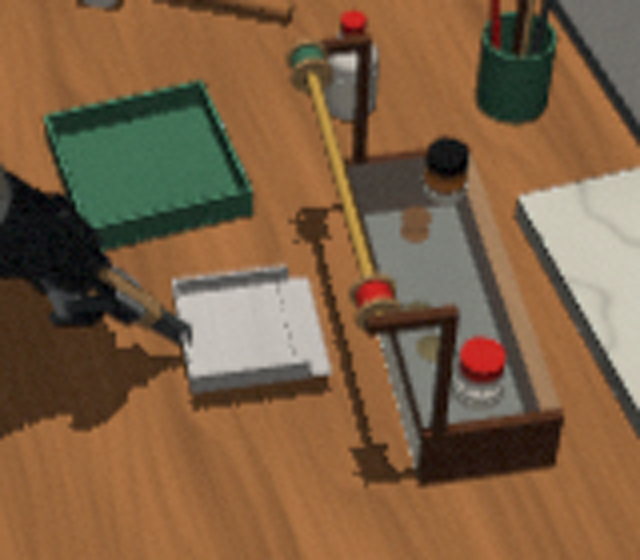

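Run:
```python
from kin import *
np.set_printoptions(precision=2,suppress=True,linewidth=150)
a=np.load('s4.npy');W=cam('wrist',dict(orientation=a[:3],ee_pos=a[3:]))
crop('pics/wrist4.png','pics/w4z.png',90,0,490,130,2)
fr=lambda P:RX.T@(P-RO)
for n,p,z in [('a',(300,42),6),('b',(262,44),6),('noseL',(208.5,100),26),('noseR',(350.5,100),26),('paperL',(133,76),0),('paperR',(438,75),0),('liplL',(80,8),48)]:
    P=plane(W,p,z);print(n,P,fr(P))
o,e=scoop();print('scoop in riser',fr(o),e)
```

```text
a [665.75   4.85   6.  ] [ 38.63 -19.21   6.  ]
b [668.47  43.54   6.  ] [36.21 19.5   6.  ]
noseL [586.05  98.36  26.  ] [-52.74  62.93  26.  ]
noseR [569.02 -21.45  26.  ] [-53.77 -58.07  26.  ]
paperL [650.36 175.02  -0.  ] [  0.87 147.43  -0.  ]
paperR [ 608.94 -124.37   -0.  ] [  -0.6  -154.81   -0.  ]
liplL [685.8 202.9  48. ] [ 32.31 179.75  48.  ]
scoop in riser [-115.27    3.39   26.29] [-7.71  0.08  0.23]
```

View pics/w4z.png

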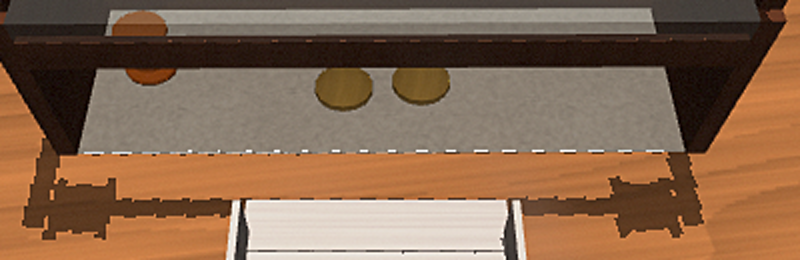

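Run:
```python
from kin import *
np.set_printoptions(precision=3,suppress=True,linewidth=150)
s=manip.observe();R0,p0=pose(s)
Rt,pt=tool(-7.6,rw(-112,0.2,1)); print(step(R0,p0,Rt,pt,4))
```

```text
[-0.14   0.032  0.215 -0.004  0.003 -0.01 ]
```

>>> play_rows(
  increments=[
    [[0,-0.14,0.03,0.21,0,0,-0.01],[0,-0.14,0.03,0.21,0,0,-0.01],[0,-0.14,0.03,0.21,0,0,-0.01],[0,-0.14,0.03,0.21,0,0,-0.01],[0,0,0,0,0,0,0]],
  ],
)

```text
time: 9.7
ee_pos: [414.2, 56.3, 69.9]
orientation: [2.902, -0.197, 1.058]
ft_force: [0.5, -0.2, -1.8]
finger_gap: 0.222
```

Run:
```python
from kin import *
np.set_printoptions(precision=3,suppress=True,linewidth=150)
s=manip.observe();R0,p0=pose(s);o,e=scoop();print(RX.T@(o-RO),e,s['ft_force'],s['wrist_torque'])
np.save('s5.npy',np.r_[s['orientation'],s['ee_pos']])
im=manip.get_image('side');cv2.imwrite('pics/side5.png',im[:,:,::-1]);crop('pics/side5.png','pics/si5z.png',215,150,375,290,4)
```

```text
[-112.147   -1.193    0.124] [-7.725  0.121  0.05 ] [ 0.475 -0.19  -1.847] [ 0.042  0.349 -0.012]
```

View pics/si5z.png

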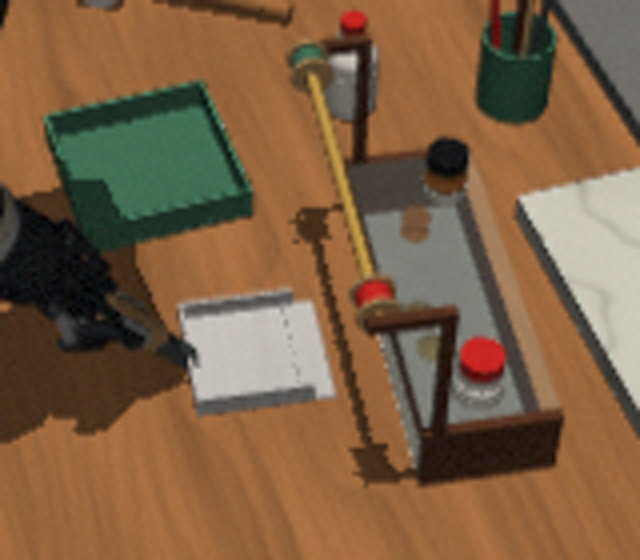

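>>> play_rows(
  increments=[
    [[0,-0.026,0,0.031,0,0,0],[0,-0.026,0,0.031,0,0,0],[0,0,0,0,0,0,0]],
  ],
)

```text
time: 10.05
ee_pos: [413.9, 56.7, 69.5]
orientation: [2.901, -0.196, 1.062]
ft_force: [-3.4, -1.5, 9.2]
finger_gap: 0.226
```

>>> play_rows(
  increments=[
    [[0,0.46,0,0.36,0,0,0],[0,0.46,0,0.39,0,0,0],[0,0.46,0,0.39,0,0,0],[0,0.46,0,0.39,0,0,0],[0,0.46,0,0.39,0,0,0],[0,0,0,0,0,0,0]],
  ],
)

```text
time: 10.65
ee_pos: [489.8, 46.6, 69.8]
orientation: [2.901, -0.196, 1.063]
ft_force: [-0.2, -0.0, -2.5]
finger_gap: 0.226
```

```bash
cat > st.py <<'E'
from kin import *
import sys
np.set_printoptions(precision=3,suppress=True,linewidth=150)
s=manip.observe();R0,p0=pose(s);o,e=scoop();print(s['time'],RX.T@(o-RO),e,'F',RX.T@s['ft_force'],s['wrist_torque'],'q',s['joints'])
if len(sys.argv)>1:
    n=sys.argv[1];k=sys.argv[2]; np.save(f's{k}.npy',np.r_[s['orientation'],s['ee_pos']])
    im=manip.get_image(n);cv2.imwrite(f'pics/{n}{k}.png',im[:,:,::-1])
E
python3 st.py wrist 6
```

```text
10.65 [-35.628  -0.683   0.365] [-7.685 -0.081  0.088] F [-0.199 -0.038 -2.492] [0.068 0.539 0.007] q [ 0.004  0.648  2.429  3.29   0.639 -1.584]
```

View pics/wrist6.png

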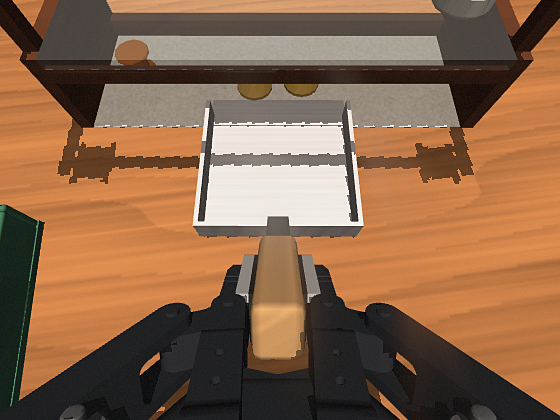

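>>> play_rows(
  increments=[
    [[0,-0.01,0,0.012,0,-0.05,0],[0,-0.01,0,0.012,0,-0.03,0],[0,0,0,0,0,0,0]],
  ],
)

```text
time: 11.0
ee_pos: [488.6, 46.8, 69.6]
orientation: [2.905, -0.196, 1.053]
ft_force: [-1.5, -0.8, 12.1]
finger_gap: 0.224
```

```bash
python3 st.py
```

```text
11.0 [-37.321  -0.674  -0.564] [-7.671  0.318  0.073] F [-1.34  -0.961 12.116] [-0.549 -1.231 -0.129] q [ 0.004  0.646  2.429  3.291  0.629 -1.585]
```

>>> play_rows(
  increments=[
    [[0,0.307,0,0.254,0,0,0],[0,0.307,0,0.256,0,0,0],[0,0.307,0,0.256,0,0,0],[0,0.307,0,0.256,0,0,0],[0,0,0,0,0,0,0]],
  ],
)

```text
time: 11.5
ee_pos: [528.4, 41.6, 69.6]
orientation: [2.905, -0.195, 1.053]
ft_force: [-0.8, 0.8, 10.4]
finger_gap: 0.226
```

```bash
python3 st.py wrist 7
```

```text
11.5 [ 2.787 -0.524 -0.534] [-7.643  0.33   0.073] F [-0.895  0.65  10.367] [-0.325 -1.142  0.036] q [-0.011  0.646  2.335  3.295  0.536 -1.608]
```

View pics/wrist7.png

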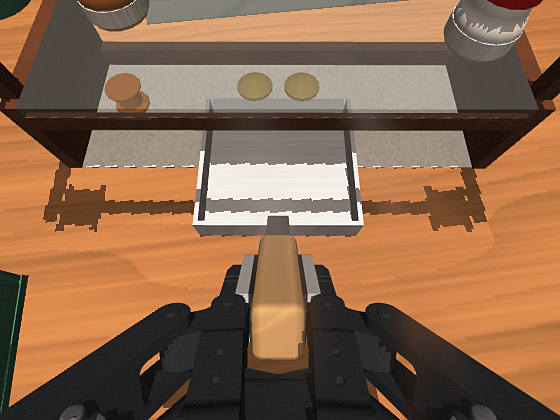

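>>> play_rows(
  increments=[
    [[0,0.246,0,0.205,0,0,0],[0,0.246,0,0.205,0,0,0],[0,0.184,0,0.154,0,0,0],[0,0.184,0,0.154,0,0,0],[0,0,0,0,0,0,0]],
  ],
)

```text
time: 12.05
ee_pos: [555.3, 38.0, 69.6]
orientation: [2.906, -0.195, 1.052]
ft_force: [-8.6, 0.6, 17.9]
finger_gap: 0.228
```

```bash
python3 st.py wrist 8
```

```text
12.05 [29.823 -0.511 -0.613] [-7.634  0.376  0.067] F [-8.594 -0.497 17.947] [-0.331 -1.12  -0.007] q [-0.019  0.652  2.271  3.301  0.478 -1.624]
```

View pics/wrist8.png

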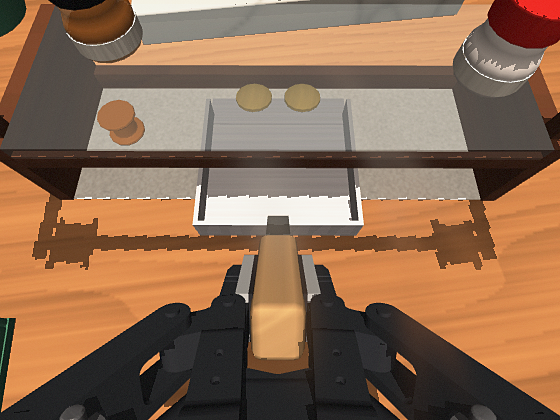

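>>> play_rows(
  increments=[
    [[0,0.092,0,0.077,0,0,0],[0,0.092,0,0.077,0,0,0],[0,0.092,0,0.077,0,0,0],[0,0.092,0,0.077,0,0,0],[0,0,0,0,0,0,0]],
  ],
)

```text
time: 12.6
ee_pos: [566.6, 36.5, 69.6]
orientation: [2.906, -0.195, 1.051]
ft_force: [-13.4, 2.5, 22.7]
finger_gap: 0.224
```

```bash
python3 st.py wrist 9
```

```text
12.6 [41.218 -0.49  -0.649] [-7.626  0.403  0.063] F [-13.592   0.72   22.65 ] [-0.247 -1.038  0.027] q [-0.022  0.655  2.244  3.304  0.454 -1.631]
```

View pics/wrist9.png

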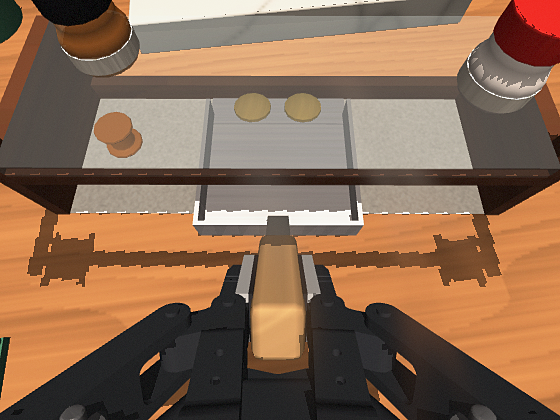

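>>> play_rows(
  increments=[
    [[0,0.07,0,0.045,0,0,0],[0,0.062,0,0.052,0,0,0],[0,0.031,0,0.026,0,0,0],[0,0,0,0,0,0,0]],
  ],
)

```text
time: 13.05
ee_pos: [567.1, 36.4, 69.4]
orientation: [2.91, -0.195, 1.041]
ft_force: [-46.5, 6.1, 49.1]
finger_gap: 0.223
```

```bash
python3 st.py wrist 10
```

```text
13.05 [41.253 -0.499 -1.617] [-7.613  0.818  0.056] F [-46.852  -0.087  49.109] [-0.34   0.387 -0.418] q [-0.023  0.653  2.24   3.306  0.441 -1.634]
```

View pics/wrist10.png

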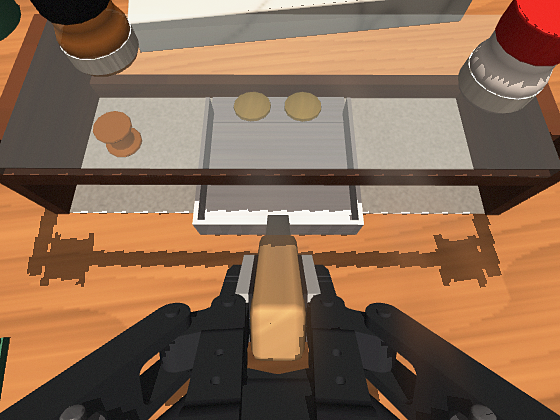

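Contact force shows the nose has met the strip. Both buttons are on the ramp, at (252,106) and (303,105). I'll relieve the push, tilt the nose up a little and back out slowly.

Run:
```python
from kin import *
np.set_printoptions(precision=3,suppress=True,linewidth=150)
s=manip.observe();R0,p0=pose(s)
o,e=scoop()
# relieve: tilt back to flat & 4mm retreat ; commanded pose differs from measured: estimate offsets in tool
print(step(R0,p0,*tool(-7.6,rw(38,-.5,0),0),1))
# tilt nose up 8deg about rear bottom edge (-60): rear stays at z~1.5
def til(x,t,zr):
    t_=np.radians(t); # origin from rear edge
    return tool(-7.6,rw(x-60+60*np.cos(t_),-.5,zr+60*np.sin(t_)),-t)
A=tool(-7.6,rw(38,-.5,0),0); B=til(36,8,2.5)
print(step(*A,*B,6)); Cc=til(-20,8,2.5); print(step(*B,*Cc,8))
```

```text
[-0.129 -0.003 -0.111 -0.005  0.136 -0.008]
[-0.075  0.    -0.03   0.     0.222  0.   ]
[-0.187  0.    -0.209  0.     0.     0.   ]
```

>>> play_rows(
  increments=[
    [[0,-0.06,0,-0.05,0,0.02,0],[0,-0.06,0,-0.05,0,0.03,0],[0,-0.06,0,-0.05,0,0,0],[0,0,0,0,0,0,0]],
  ],
)

```text
time: 13.5
ee_pos: [566.2, 36.4, 69.1]
orientation: [2.904, -0.195, 1.057]
ft_force: [-6.2, 1.0, 13.5]
finger_gap: 0.224
```

```bash
python3 st.py wrist 11
```

```text
13.5 [41.137 -0.622 -0.734] [-7.65   0.159  0.069] F [-6.244  0.196 13.526] [-0.173 -0.475  0.008] q [-0.022  0.657  2.247  3.302  0.464 -1.628]
```

View pics/wrist11.png

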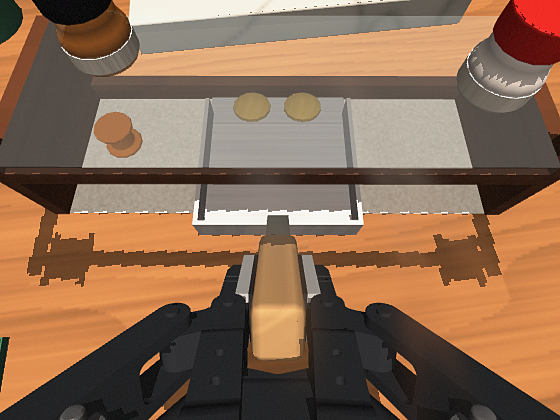

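>>> play_rows(
  increments=[
    [[0,-0.075,0,-0.04,0,0.12,0],[0,-0.075,0,-0.04,0,0.22,0],[0,-0.075,0,-0.03,0,0.22,0],[0,-0.075,0,-0.03,0,0.22,0],[0,-0.075,0,-0.03,0,0.22,0],[0,-0.075,0,-0.03,0,0.22,0],[0,-0.04,0,-0.02,0,0.11,0],[0,0,0,0,0,0,0]],
  ],
)

```text
time: 14.35
ee_pos: [553.3, 38.0, 63.2]
orientation: [2.818, -0.19, 1.247]
ft_force: [-0.0, 0.6, -2.4]
finger_gap: 0.223
```

```bash
python3 st.py wrist 12
```

```text
14.35 [36.616 -0.784  8.16 ] [-7.66  -7.585  0.052] F [-0.107  0.627 -2.441] [ 0.102  0.828 -0.007] q [-0.011  0.724  2.339  3.274  0.755 -1.584]
```

View pics/wrist12.png

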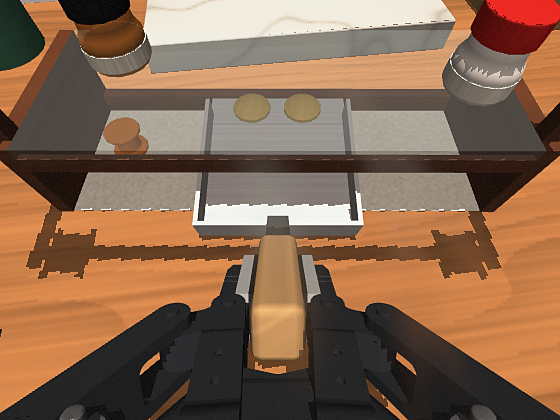

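Run:
```python
from kin import *
np.set_printoptions(precision=3,suppress=True,linewidth=150)
s=manip.observe();R0,p0=pose(s);q=s['joints']
print('up3', np.round(R0.T@np.array([0,0,3])/25,3),'back10',np.round(R0.T@(RX@[-10,0,0])/25,3))
for x in (36,0,-40,-80,-110):
    Rt,pt=tool(-7.66,rw(x,-.8,11),-7.6); q,e=ik(Rt,pt,q);print(x,q,round(e,4))
def tray(yaw,tilt,nose):  # nose world pos -> scoop origin
    Rw=R.from_euler('ZY',[yaw,tilt],degrees=True).as_matrix(); return tool(yaw,nose-Rw@[60,0,0],tilt)
T=np.array([493,280.,0])
for yaw in range(-90,181,15):
    f=np.array([np.cos(np.radians(yaw)),np.sin(np.radians(yaw)),0]); nose=T-15*f+[0,0,45]
    ok=[];qs=[]
    for q40 in (3.1,):
        q=None
        for tilt in (-15,-5,5,15,25,35,45):
            Rt,pt=tray(yaw,tilt,nose)
            if q is None:
                best=9
                for q1 in (0,.5,.9):
                  for q4 in (3.3,2.6,3.9):
                    for q6 in (-1.5,0,1.5,-2.3,2.3):
                        qq,e=ik(Rt,pt,[q1,.6,2.5,q4,.7,q6]); 
                        if e<1e-3 and e<best: best=e;q=qq
                if q is None: break
            else:
                q2,e=ik(Rt,pt,q); 
                if e>1e-3: break
                q=q2
            qs.append(q)
    print(yaw,len(qs)); 
    if len(qs)>=6: print(np.array(qs))
```

```text
up3 [ 0.089 -0.    -0.081] back10 [-0.269  0.001 -0.296]
36 [-0.011  0.716  2.34   3.277  0.749 -1.587] 0.0
0 [ 0.002  0.723  2.425  3.278  0.839 -1.571] 0.0
-40 [ 0.02   0.743  2.521  3.282  0.955 -1.549] 0.0
-80 [ 0.043  0.785  2.62   3.289  1.094 -1.52 ] 0.0
-110 [ 0.065  0.84   2.699  3.298  1.225 -1.49 ] 0.0
-90 6
[[ 0.856  1.073  1.108 -0.578  1.752 -2.148]
 [ 0.828  0.964  1.192 -0.5    1.617 -2.17 ]
 [ 0.79   0.857  1.283 -0.419  1.476 -2.209]
 [ 0.739  0.752  1.377 -0.329  1.332 -2.272]
 [ 0.674  0.655  1.474 -0.221  1.19  -2.367]
 [ 0.594  0.568  1.57  -0.085  1.056 -2.504]]
-75 5
-60 0
-45 0
-30 0
-15 0
0 2
15 0
30 0
45 0
60 7
[[-0.405  0.82   2.542  1.835  1.005 -1.831]
 [-0.296  0.602  2.489  1.749  0.778 -1.501]
 [-0.165  0.437  2.398  1.472  0.572 -1.023]
 [-0.026  0.343  2.283  0.946  0.479 -0.348]
 [ 0.107  0.311  2.153  0.411  0.556  0.293]
 [ 0.225  0.329  2.016  0.097  0.738  0.679]
 [ 0.325  0.381  1.873 -0.069  0.952  0.891]]
75 7
[[-0.401  0.768  2.291  1.377  0.977 -1.473]
 [-0.318  0.614  2.27   1.274  0.834 -1.222]
 [-0.21   0.489  2.222  1.072  0.714 -0.881
[... 1735 characters left out ...]
72 -0.847]
 [ 0.317  0.497  1.662 -0.078  0.927 -0.686]]
165 7
[[ 0.13   1.159  0.885  0.352  1.998 -1.188]
 [ 0.145  1.043  0.997  0.296  1.836 -1.196]
 [ 0.166  0.927  1.117  0.243  1.665 -1.191]
 [ 0.194  0.812  1.243  0.19   1.487 -1.169]
 [ 0.231  0.703  1.372  0.13   1.303 -1.127]
 [ 0.278  0.602  1.502  0.052  1.115 -1.055]
 [ 0.337  0.513  1.631 -0.058  0.928 -0.938]]
180 7
[[ 0.236  1.232  0.702  0.232  2.145 -1.306]
 [ 0.245  1.106  0.844  0.188  1.959 -1.324]
 [ 0.258  0.98   0.992  0.151  1.765 -1.329]
 [ 0.275  0.856  1.144  0.117  1.565 -1.322]
 [ 0.297  0.738  1.299  0.079  1.359 -1.3  ]
 [ 0.325  0.626  1.453  0.032  1.147 -1.26 ]
 [ 0.361  0.525  1.608 -0.036  0.929 -1.19 ]]
```

>>> play_rows(
  increments=[
    [[0,-0.05,0,-0.13,0,0,0],[0,-0.1,0,-0.22,0,0,0],[0,-0.22,0,-0.29,0,0,0],[0,-0.323,0,-0.355,0,0,0],[0,-0.323,0,-0.355,0,0,0],[0,-0.323,0,-0.355,0,0,0],[0,-0.323,0,-0.355,0,0,0],[0,-0.323,0,-0.355,0,0,0],[0,-0.323,0,-0.355,0,0,0],[0,-0.323,0,-0.355,0,0,0],[0,-0.323,0,-0.355,0,0,0],[0,-0.16,0,-0.18,0,0,0],[0,-0.08,0,-0.09,0,0,0],[0,0,0,0,0,0,0]],
  ],
)

```text
time: 15.8
ee_pos: [432.2, 54.5, 67.6]
orientation: [2.816, -0.19, 1.251]
ft_force: [-0.9, 0.9, -1.8]
finger_gap: 0.222
```

```bash
python3 st.py wrist 13
```

```text
15.8 [-85.474  -0.518  12.918] [-7.661 -7.727  0.061] F [-0.997  0.747 -1.827] [0.086 0.774 0.059] q [ 0.047  0.789  2.635  3.291  1.115 -1.514]
```

View pics/wrist13.png

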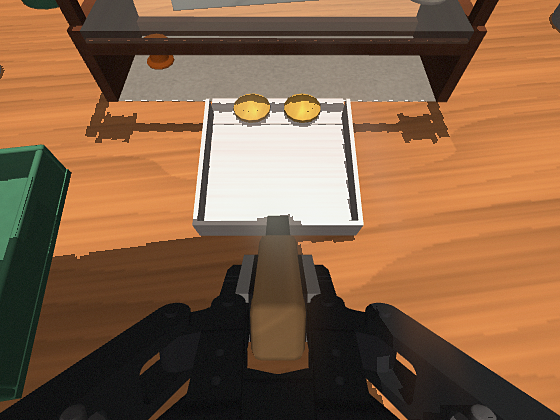

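```bash
cat >> kin.py <<'E'
def tray(yaw,tilt,nose):
    Rw=R.from_euler('ZY',[yaw,tilt],degrees=True).as_matrix(); return tool(yaw,np.asarray(nose,float)-Rw@[60,0,0],tilt)
E
python3 - <<'E'
from kin import *
np.set_printoptions(precision=3,suppress=True,linewidth=150)
s=manip.observe();R0,p0=pose(s);q0=s['joints']
p1=p0+[0,0,35]; print('up',step(R0,p0,R0,p1,5))
G=np.load('grasp.npy')
for yaw,nose in ((80,[485,185,60]),(90,[493,185,60]),(70,[475,190,60]),(80,[500,170,60])):
    Rt,pt=tray(yaw,-9,nose);N=30
    st=step(R0,p1,Rt,pt,N);print(yaw,nose,st)
    q=ik(R0,p1,q0)[0];r=[0,*st]
    for k in range(1,N+1):
        Rk,pk,_=roll(R0,p1,[r]*k); qn,e=ik(Rk,pk,q); dq=np.abs(qn-q).max();q=qn
        sc=Rk@G[:,:3]; no=pk+Rk@G[:,3]+sc@[60,0,0]; 
        if k%5==0: print(k,q,round(e,4),'dq',dq.round(2),'nose',no.round(0),'tilt',R.from_matrix(sc).as_euler('ZYX',degrees=True).round(1))
E
```

```text
up [ 0.208 -0.    -0.188  0.     0.     0.   ]
80 [485, 185, 60] [-0.005  0.069 -0.006  0.365  0.006 -0.323]
5 [-0.166  0.663  2.651  2.888  1.007 -1.625] 0.0 dq 0.08 nose [604.  67.  57.] tilt [ 6.9 -8.   0.2]
10 [-0.355  0.652  2.619  2.475  0.943 -1.673] 0.0 dq 0.08 nose [594. 102.  57.] tilt [21.5 -8.2  0.3]
15 [-0.478  0.632  2.532  2.047  0.858 -1.592] 0.0 dq 0.09 nose [575. 132.  58.] tilt [36.2 -8.4  0.3]
20 [-0.534  0.624  2.416  1.63   0.842 -1.433] 0.0 dq 0.08 nose [550. 157.  59.] tilt [50.8 -8.7  0.2]
25 [-0.541  0.634  2.288  1.279  0.9   -1.29 ] 0.0 dq 0.06 nose [519. 175.  60.] tilt [65.4 -8.9  0.1]
30 [-0.516  0.657  2.158  1.009  1.003 -1.206] 0.0 dq 0.05 nose [485. 185.  60.] tilt [80.1 -9.  -0.1]
90 [493, 185, 60] [ 0.019  0.109  0.021  0.406  0.005 -0.359]
5 [-0.202  0.657  2.639  2.827  0.986 -1.631] 0.0 dq 0.09 nose [607.  67.  57.] tilt [ 8.6 -7.9  0.2]
10 [-0.397  0.638  2.573  2.35   0.891 -1.631] 0.0 dq 0.1 nose [600. 102.  57.] tilt [24.8 -8.2  0.3]
15 [-0.5    0.623  2.45   1.862  0.826 -1.477] 0.0 dq 0.1 nose [583. 134.  58.] tilt [41.1 -8.4  0.3]
20 [-0
[... 957 characters left out ...]
.] tilt [70. -9. -0.]
80 [500, 170, 60] [-0.001  0.1   -0.001  0.365  0.006 -0.323]
5 [-0.181  0.663  2.651  2.874  1.005 -1.628] 0.0 dq 0.08 nose [604.  64.  57.] tilt [ 6.9 -8.   0.2]
10 [-0.378  0.65   2.61   2.448  0.933 -1.667] 0.0 dq 0.09 nose [596.  94.  57.] tilt [21.5 -8.2  0.3]
15 [-0.501  0.629  2.513  2.006  0.849 -1.567] 0.0 dq 0.09 nose [580. 122.  58.] tilt [36.2 -8.4  0.3]
20 [-0.554  0.625  2.387  1.585  0.843 -1.395] 0.0 dq 0.08 nose [558. 145.  59.] tilt [50.8 -8.7  0.2]
25 [-0.556  0.64   2.249  1.24   0.914 -1.251] 0.0 dq 0.06 nose [531. 161.  59.] tilt [65.4 -8.9  0.1]
30 [-0.527  0.668  2.109  0.98   1.027 -1.171] 0.0 dq 0.05 nose [500. 170.  60.] tilt [80.1 -9.  -0.1]
```

>>> play_rows(
  increments=[
    [[0,0.1,0,-0.09,0,0,0],[0,0.21,0,-0.19,0,0,0],[0,0.21,0,-0.19,0,0,0],[0,0.21,0,-0.19,0,0,0],[0,0.21,0,-0.19,0,0,0],[0,0.1,0,-0.09,0,0,0],[0,0,0.035,0,0.18,0,-0.16],[0,0,0.035,0,0.18,0,-0.16],[0,0,0.07,0,0.365,0.006,-0.323],[0,0,0.07,0,0.365,0.006,-0.323],[0,0,0.07,0,0.365,0.006,-0.323],[0,0,0.07,0,0.365,0.006,-0.323],[0,0,0.07,0,0.365,0.006,-0.323],[0,0,0.07,0,0.365,0.006,-0.323],[0,0,0.07,0,0.365,0.006,-0.323],[0,0,0.07,0,0.365,0.006,-0.323],[0,0,0.07,0,0.365,0.006,-0.323],[0,0,0.07,0,0.365,0.006,-0.323],[0,0,0.07,0,0.365,0.006,-0.323],[0,0,0.07,0,0.365,0.006,-0.323]],
  ],
)

```text
time: 17.85
ee_pos: [436.3, 31.9, 102.7]
orientation: [-2.589, -0.7, -1.163]
ft_force: [-0.4, 1.4, -1.9]
finger_gap: 0.224
```

```bash
python3 st.py wrist 14
python3 - <<'E'
from kin import *
np.set_printoptions(precision=3,suppress=True,linewidth=150)
s=manip.observe();R0,p0=pose(s);q=s['joints']; print(scoop())
Rt,pt=tray(80,-9,[485,185,60]);print(step(R0,p0,Rt,pt,16))
E
```

```text
17.85 [-102.642   48.312   49.083] [30.381 -8.278  0.245] F [-0.532  1.292 -1.925] [-0.408  0.689  0.003] q [-0.435  0.637  2.565  2.215  0.881 -1.631]
(array([535.182,  90.158,  49.155]), array([30.524, -8.312,  0.196]))
[-0.006  0.066 -0.008  0.386  0.006 -0.341]
```

View pics/wrist14.png

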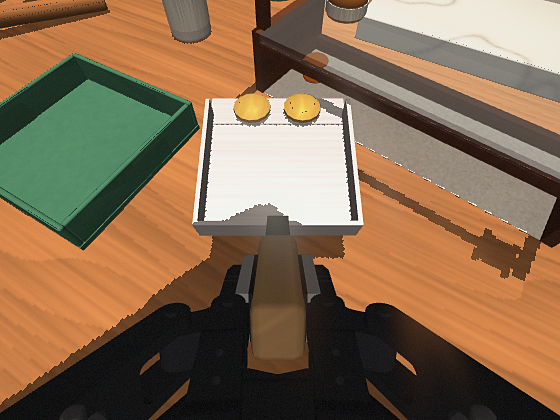

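>>> play_rows(
  increments=[
    [[0,0,0.066,-0.01,0.386,0.006,-0.341],[0,0,0.066,-0.01,0.386,0.006,-0.341],[0,0,0.066,-0.01,0.386,0.006,-0.341],[0,0,0.066,-0.01,0.386,0.006,-0.341],[0,0,0.066,-0.01,0.386,0.006,-0.341],[0,0,0.066,-0.01,0.386,0.006,-0.341],[0,0,0.066,-0.01,0.386,0.006,-0.341],[0,0,0.066,-0.01,0.386,0.006,-0.341],[0,0,0.066,-0.01,0.386,0.006,-0.341],[0,0,0.066,-0.01,0.386,0.006,-0.341],[0,0,0.066,-0.01,0.386,0.006,-0.341],[0,0,0.066,-0.01,0.386,0.006,-0.341],[0,0,0.066,-0.01,0.386,0.006,-0.341],[0,0,0.066,-0.01,0.386,0.006,-0.341],[0,0,0.066,-0.01,0.19,0.003,-0.17],[0,0,0,0,0.19,0.003,-0.17],[0,0,0,0,0,0,0]],
  ],
)

```text
time: 19.6
ee_pos: [453.6, 15.5, 105.0]
orientation: [-1.935, -1.529, -0.885]
ft_force: [-0.4, 0.2, -2.0]
finger_gap: 0.222
```

```bash
python3 st.py wrist 15; python3 -c "
from kin import *
print(scoop());crop('pics/wrist15.png','pics/w15z.png',60,0,560,240,1.6) if 0 else None"
```

```text
19.6 [-162.074   77.834   52.826] [76.659 -8.986  0.029] F [-0.442  0.119 -2.031] [-0.816  0.203  0.004] q [-0.52   0.645  2.187  1.064  0.979 -1.212]
(array([479.55035403, 127.63191128,  52.83391798]), array([ 7.66060820e+01, -8.98905789e+00,  5.03921727e-02]))
```

View pics/wrist15.png

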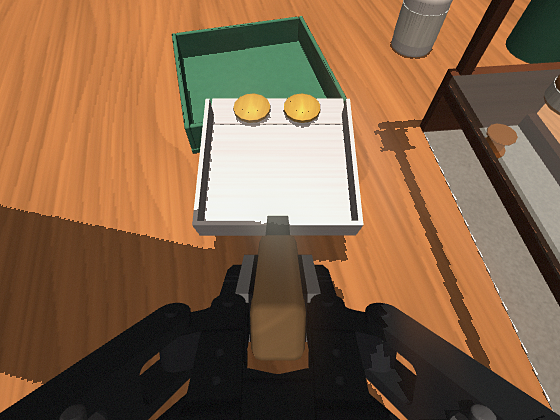

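```bash
python3 -c "
from h import *
crop('pics/wrist15.png','pics/w15z.png',160,0,360,170,4)"
```

```text
(no output)
```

View pics/w15z.png

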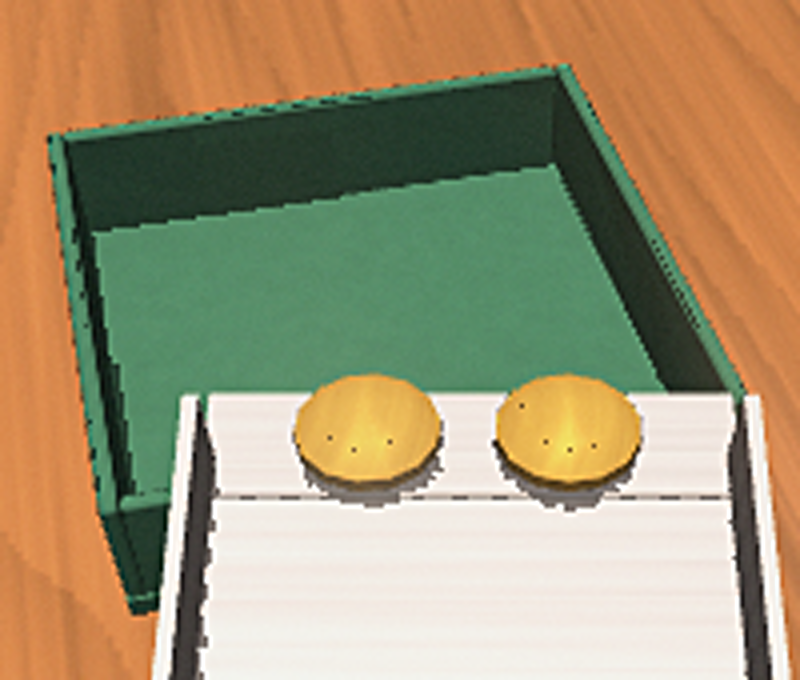

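Run:
```python
from kin import *
np.set_printoptions(precision=3,suppress=True,linewidth=150)
a=np.load('s15.npy');W=cam('wrist',dict(orientation=a[:3],ee_pos=a[3:]))
P=[plane(W,(160+x/4,y/4),35) for x,y in ((50,137),(568,66),(103,513))];print(P)
fl,fr,nl=P;print(np.linalg.norm(fl-fr),np.linalg.norm(fl-nl)); T=(fr+nl)/2;print('centre',T,'yaw', np.degrees(np.arctan2((fr-fl)[1],(fr-fl)[0])))
```

```text
[array([408.591, 362.835,  35.   ]), array([566.403, 365.063,  35.   ]), array([410.631, 205.144,  35.   ])]
157.82784734997065 157.70395059449967
centre [488.517 285.104  35.   ] yaw 0.8089360961248113
```

Run:
```python
from kin import *
np.set_printoptions(precision=3,suppress=True,linewidth=150)
s=manip.observe();R0,p0=pose(s);q=s['joints']
A=tray(84,-8,[488,265,50]);print('adv',step(R0,p0,*A,10)); q,e=ik(*A,q);print(q,e)
B=tray(84,10,[488,265,46]);print('tilt1',step(*A,*B,12));q,e=ik(*B,q);print(q,e)
C_=tray(84,34,[488,265,42]);print('tilt2',step(*B,*C_,16));
for t in (18,26,34):q,e=ik(*tray(84,t,[488,265,42]),q);print(q,e)
```

```text
adv [ 0.18   0.013  0.261  0.092 -0.016 -0.082]
[-0.328  0.667  2.147  1.1    0.954 -1.176] 2.3278982789250987e-15
tilt1 [ 0.16   0.    -0.073 -0.    -0.25  -0.   ]
[-0.153  0.476  2.093  0.8    0.775 -0.689] 1.1331061681001358e-10
tilt2 [ 0.165  0.    -0.074 -0.    -0.25  -0.   ]
[-0.055  0.427  2.053  0.598  0.734 -0.414] 1.9895196601282807e-15
[ 0.05   0.394  1.998  0.365  0.743 -0.115] 1.9895196601282807e-15
[0.156 0.385 1.936 0.145 0.798 0.161] 4.434974698597216e-10
```

>>> play_rows(
  increments=[
    [[0,0.06,0,0.09,0.05,0,-0.04],[0,0.12,0.01,0.17,0.09,-0.02,-0.08],[0,0.18,0.01,0.26,0.09,-0.02,-0.08],[0,0.18,0.01,0.26,0.09,-0.02,-0.08],[0,0.18,0.01,0.26,0.09,-0.02,-0.08],[0,0.18,0.01,0.26,0.09,-0.02,-0.08],[0,0.18,0.01,0.26,0.09,-0.02,-0.08],[0,0.18,0.01,0.26,0.09,-0.02,-0.08],[0,0.18,0.01,0.26,0.09,-0.02,-0.08],[0,0.18,0.01,0.26,0.09,-0.02,-0.08],[0,0.18,0.01,0.26,0.09,-0.02,-0.08],[0,0.12,0.01,0.17,0.05,0,-0.04],[0,0,0,0,0,0,0]],
  ],
)

```text
time: 20.95
ee_pos: [469.9, 98.0, 95.1]
orientation: [-1.817, -1.655, -0.807]
ft_force: [0.0, 0.0, -2.7]
finger_gap: 0.223
```

```bash
python3 st.py wrist 16
python3 - <<'E'
from kin import *
np.set_printoptions(precision=3,suppress=True,linewidth=150)
o,e=scoop(); print(o,e, o+R.from_euler('ZYX',e,degrees=True).as_matrix()@[60,0,0])
s=manip.observe();R0,p0=pose(s)
B=tray(84,10,[488,265,46]);print('tilt1',step(R0,p0,*B,12))
E
```

```text
20.95 [-172.894  161.093   40.49 ] [84.69 -7.78  0.07] F [ 0.014  0.05  -2.682] [-0.801  0.106  0.025] q [-0.314  0.668  2.145  1.097  0.951 -1.172]
[479.959 211.19   40.499] [84.659 -7.778  0.072] [485.493 270.38   48.619]
tilt1 [ 0.148  0.003 -0.087 -0.007 -0.247  0.006]
```

View pics/wrist16.png

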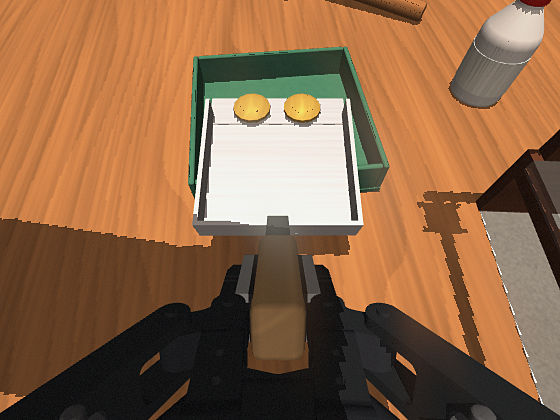

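>>> play_rows(
  increments=[
    [[0,0.15,0,-0.085,0,-0.25,0],[0,0.15,0,-0.085,0,-0.25,0],[0,0.15,0,-0.085,0,-0.25,0],[0,0.15,0,-0.085,0,-0.25,0],[0,0.15,0,-0.085,0,-0.25,0],[0,0.15,0,-0.085,0,-0.25,0],[0,0.15,0,-0.085,0,-0.25,0],[0,0.15,0,-0.085,0,-0.25,0],[0,0.15,0,-0.085,0,-0.25,0],[0,0.15,0,-0.085,0,-0.25,0],[0,0.15,0,-0.085,0,-0.25,0],[0,0.15,0,-0.085,0,-0.25,0],[0,0.16,0,-0.075,0,-0.25,0],[0,0.16,0,-0.075,0,-0.25,0],[0,0.16,0,-0.075,0,-0.25,0],[0,0.16,0,-0.075,0,-0.25,0],[0,0,0,0,0,0,0]],
  ],
)

```text
time: 22.7
ee_pos: [472.6, 126.4, 157.9]
orientation: [-2.091, -1.903, -0.443]
ft_force: [0.2, -0.1, -2.9]
finger_gap: 0.225
```

```bash
python3 st.py wrist 17
python3 - <<'E'
from kin import *
np.set_printoptions(precision=3,suppress=True,linewidth=150)
o,e=scoop(); print(o,e, o+R.from_euler('ZYX',e,degrees=True).as_matrix()@[60,0,0])
s=manip.observe();R0,p0=pose(s)
B=tray(84.5,35,[486,268,42]);print('tilt2',step(R0,p0,*B,12))
E
```

```text
22.7 [-172.594  157.501   61.606] [84.657 16.234  0.05 ] F [ 0.209 -0.047 -2.869] [-0.457  0.029 -0.037] q [-0.077  0.433  2.061  0.639  0.748 -0.48 ]
[479.597 207.914  61.382] [84.667 16.189  0.072] [484.953 265.286  44.654]
tilt2 [ 0.183  0.001 -0.076 -0.001 -0.261  0.002]
```

View pics/wrist17.png

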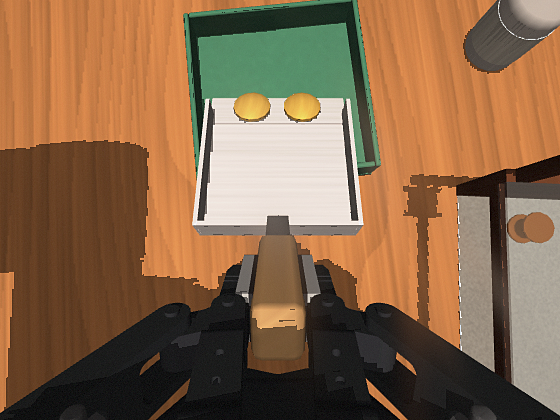

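>>> play_rows(
  increments=[
    [[0,0.17,0,-0.06,0,-0.26,0],[0,0.17,0,-0.06,0,-0.26,0],[0,0.17,0,-0.06,0,-0.26,0],[0,0.17,0,-0.06,0,-0.26,0],[0,0.17,0,-0.06,0,-0.26,0],[0,0.17,0,-0.06,0,-0.26,0],[0,0.18,0,-0.07,0,-0.26,0],[0,0.18,0,-0.07,0,-0.26,0],[0,0.18,0,-0.07,0,-0.26,0],[0,0.18,0,-0.07,0,-0.26,0],[0,0.18,0,-0.07,0,-0.26,0],[0,0.18,0,-0.07,0,-0.26,0],[0,0,0,0,0,0,0],[0,0,0,0,0,0,0]],
  ],
)

```text
time: 24.15
ee_pos: [476.7, 171.1, 189.5]
orientation: [-2.276, -2.07, -0.103]
ft_force: [-0.2, -0.6, -1.6]
finger_gap: 0.221
```

```bash
python3 st.py wrist 18
python3 - <<'E'
from kin import *
np.set_printoptions(precision=3,suppress=True,linewidth=150)
o,e=scoop(); print(o,e, o+R.from_euler('ZYX',e,degrees=True).as_matrix()@[60,0,0])
E
```

```text
24.15 [-173.326  167.34    72.087] [84.718 34.889  0.192] F [-0.133 -0.643 -1.593] [-0.148 -0.03  -0.002] q [0.172 0.39  1.934 0.125 0.799 0.18 ]
[480.415 217.659  72.094] [84.693 34.897  0.182] [484.967 266.659  37.767]
```

View pics/wrist18.png

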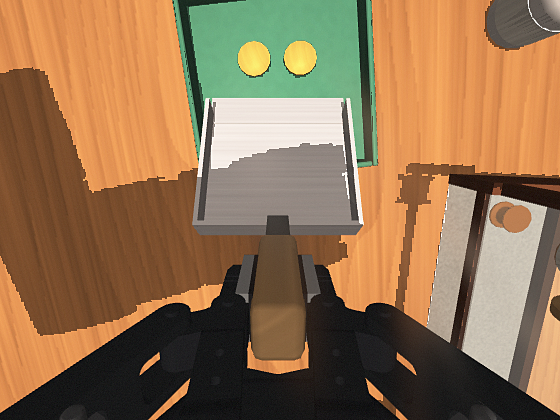

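Run:
```python
from kin import *
np.set_printoptions(precision=3,suppress=True,linewidth=150)
s=manip.observe();R0,p0=pose(s);q=s['joints'];G=np.load('grasp.npy')
p1=p0+[0,-20,25];print('up',step(R0,p0,R0,p1,3))
A=tray(78,0,[475,125,45]); N=17; st=step(R0,p1,*A,N);print('ret',st)
for k in range(0,N+1):
    Rk,pk,_=roll(R0,p1,[[0,*st]]*k) if k else (R0,p1,0); q,e=ik(Rk,pk,q); sc=Rk@G[:,:3]; o=pk+Rk@G[:,3]
    if k%3==0 or k==N: print(k,q,round(e,4),'nose',(o+sc@[60,0,0]).round(),'rear',(o-sc@[60,0,0]).round(),'rearhandle')
B=tray(78,0,[475,125,0.5]); print('down',step(*A,*B,5)); q,e=ik(*B,q);print(q,e)
C_=(B[0],B[1]-100*B[0][:,2]+[0,0,0]); q,e=ik(*C_,q);print('withdraw',q,e)
```

```text
up [-0.234  0.025 -0.356  0.     0.     0.   ]
ret [-0.513 -0.02   0.053 -0.027  0.342  0.06 ]
0 [0.131 0.348 1.919 0.119 0.859 0.149] 0.0 nose [485. 247.  63.] rear [476. 149. 131.] rearhandle
3 [ 0.002  0.336  1.983  0.274  0.813 -0.072] 0.0 nose [484. 225.  65.] rear [472. 120. 123.] rearhandle
6 [-0.131  0.346  2.04   0.437  0.796 -0.312] 0.0 nose [483. 203.  65.] rear [468.  93. 111.] rearhandle
9 [-0.263  0.379  2.087  0.589  0.807 -0.551] 0.0 nose [481. 181.  63.] rear [463.  67.  97.] rearhandle
12 [-0.39   0.435  2.122  0.717  0.839 -0.773] 0.0 nose [479. 159.  58.] rear [459.  43.  79.] rearhandle
15 [-0.506  0.512  2.145  0.813  0.885 -0.966] 0.0 nose [477. 138.  51.] rear [454.  21.  59.] rearhandle
17 [-0.576  0.573  2.152  0.859  0.92  -1.078] 0.0 nose [475. 125.  45.] rear [450.   8.  45.] rearhandle
down [-0.23  -0.     0.272  0.     0.     0.   ]
[-0.576  0.668  2.171  0.932  0.849 -1.192] 1.127948223711428e-10
withdraw [-0.706  0.523  2.09   0.718  1.041 -1.031] 1.1368683772161603e-15
```

>>> play_rows(
  increments=[
    [[0,-0.23,0.025,-0.36,0,0,0],[0,-0.23,0.025,-0.36,0,0,0],[0,-0.23,0.025,-0.36,0,0,0],[0,-0.51,-0.02,0.05,-0.03,0.34,0.06],[0,-0.51,-0.02,0.05,-0.03,0.34,0.06],[0,-0.51,-0.02,0.05,-0.03,0.34,0.06],[0,-0.51,-0.02,0.05,-0.03,0.34,0.06],[0,-0.51,-0.02,0.05,-0.03,0.34,0.06],[0,-0.51,-0.02,0.05,-0.03,0.34,0.06],[0,-0.51,-0.02,0.05,-0.03,0.34,0.06],[0,-0.51,-0.02,0.05,-0.03,0.34,0.06],[0,-0.51,-0.02,0.05,-0.03,0.34,0.06],[0,-0.51,-0.02,0.05,-0.03,0.34,0.06],[0,-0.51,-0.02,0.05,-0.03,0.34,0.06],[0,-0.51,-0.02,0.05,-0.03,0.34,0.06],[0,-0.51,-0.02,0.05,-0.03,0.34,0.06],[0,-0.51,-0.02,0.05,-0.03,0.34,0.06],[0,-0.51,-0.02,0.05,-0.03,0.34,0.06],[0,-0.51,-0.02,0.05,-0.03,0.34,0.06],[0,0,0,0,0,0,0]],
  ],
)

```text
time: 26.2
ee_pos: [444.3, -28.7, 125.7]
orientation: [-2.048, -1.667, -0.713]
ft_force: [0.8, -0.5, -1.9]
finger_gap: 0.222
```

Run:
```python
from kin import *
np.set_printoptions(precision=3,suppress=True,linewidth=150)
s=manip.observe();R0,p0=pose(s);o,e=scoop(); print(s['time'],o,e,s['ft_force'],s['joints'])
B=tray(78,0.15,[475,125,1.0]); print('down',step(R0,p0,*B,5))
```

```text
26.2 [465.59   71.913  52.129] [78.129  2.199 -0.498] [ 0.784 -0.471 -1.921] [-0.543  0.535  2.15   0.84   0.9   -1.023]
down [-0.328 -0.014  0.298  0.01   0.068  0.014]
```

>>> play_rows(
  increments=[
    [[0,-0.33,-0.01,0.3,0.01,0.07,0.01],[0,-0.33,-0.01,0.3,0.01,0.07,0.01],[0,-0.33,-0.01,0.3,0.01,0.07,0.01],[0,-0.33,-0.01,0.3,0.01,0.07,0.01],[0,-0.26,-0.01,0.23,0.01,0.07,0.01],[0,0,0,0,0,0,0]],
  ],
)

```text
time: 26.8
ee_pos: [441.7, -35.2, 73.2]
orientation: [-2.021, -1.644, -0.737]
ft_force: [0.3, -0.5, -0.6]
finger_gap: 0.227
```

Run:
```python
from kin import *
np.set_printoptions(precision=3,suppress=True,linewidth=150)
s=manip.observe();R0,p0=pose(s);o,e=scoop(); print(s['time'],o,e,s['ft_force'],s['joints'])
B=tray(78,0.1,[475,125,0]); print('down',step(R0,p0,*B,1))
im=manip.get_image('side');cv2.imwrite('pics/side19.png',im[:,:,::-1]);crop('pics/side19.png','pics/si19z.png',190,150,370,300,4)
```

```text
26.8 [462.738  68.078   3.343] [78.245  0.143 -0.045] [ 0.272 -0.534 -0.605] [-0.571  0.661  2.169  0.926  0.851 -1.182]
down [-0.141 -0.01   0.055 -0.021  0.007  0.036]
```

View pics/si19z.png

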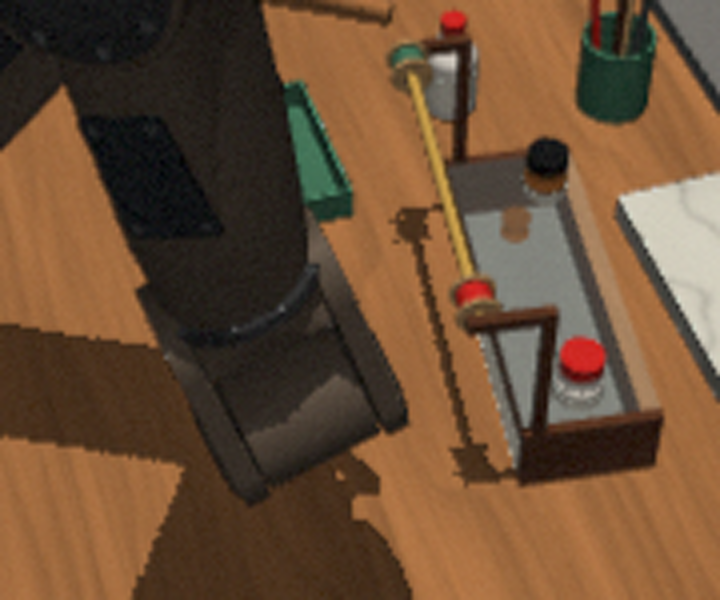

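>>> play_rows(
  increments=[
    [[0,-0.026,0,0.031,0,0,0],[0,-0.026,0,0.031,0,0,0],[0,-0.026,0,0.031,0,0,0],[0,0,0,0,0,0,0]],
  ],
)

```text
time: 27.25
ee_pos: [441.6, -35.0, 70.5]
orientation: [-2.021, -1.644, -0.738]
ft_force: [-0.5, -0.0, -2.1]
finger_gap: 0.225
```

>>> play_rows(
  increments=[
    [[0,-0.02,0,0.023,0,0,0],[0,-0.01,0,0.012,0,0,0],[0,0,0,0,0,0,0]],
  ],
)

```text
time: 27.55
ee_pos: [441.6, -35.0, 69.3]
orientation: [-2.021, -1.644, -0.738]
ft_force: [-0.2, 0.3, -1.1]
finger_gap: 0.225
```

>>> play_rows(
  increments=[
    [[0,-0.013,0,0.016,0,0,0],[0,0,0,0,0,0,0]],
  ],
)

```text
time: 27.75
ee_pos: [441.6, -35.2, 69.1]
orientation: [-2.021, -1.644, -0.739]
ft_force: [-2.7, -3.8, 7.7]
finger_gap: 0.224
```

>>> play_rows(
  increments=[
    [[0.5,0,0,0,0,0,0],[1,0,0,0,0,0,0],[1,0,0,0,0,0,0],[1,0,0,0,0,0,0],[1,0,0,0,0,0,0],[1,0,0,0,0,0,0],[1,0,0,0,0,0,0]],
  ],
)

```text
time: 28.45
ee_pos: [441.5, -35.0, 68.7]
orientation: [-2.021, -1.644, -0.738]
ft_force: [0.2, -0.5, 0.3]
finger_gap: 1.0
```

```bash
python3 st.py wrist 20
python3 - <<'E'
from kin import *
np.set_printoptions(precision=3,suppress=True,linewidth=150)
s=manip.observe();R0,p0=pose(s);q=s['joints'];print(s['finger_gap'])
for d,u in ((40,0),(90,0),(90,60),(90,150)):
    q,e=ik(R0,p0-d*R0[:,2]+[0,0,u],q);print(q,e)
print(R0.T@[0,0,25]/25)
E
```

```text
28.45 [-171.088   16.753   -1.098] [78.255  0.141 -0.059] F [ 0.308 -0.423  0.264] [-0.255  0.012 -0.009] q [-0.571  0.67   2.171  0.934  0.845 -1.195]
1.0006050206209158
[-0.624  0.608  2.145  0.836  0.915 -1.12 ] 1.6200374375330283e-14
[-0.687  0.537  2.101  0.736  1.015 -1.045] 7.531752999057062e-14
[-0.687  0.426  2.054  0.681  1.135 -0.929] 5.871734382183792e-12
[-0.687  0.287  1.956  0.629  1.324 -0.775] 5.295487890589904e-10
[ 0.643  0.002 -0.766]
```

View pics/wrist20.png

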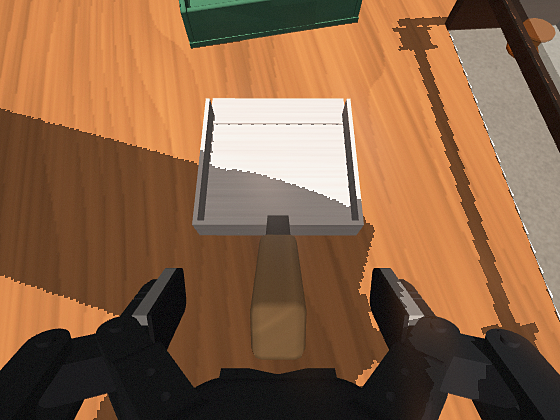

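>>> play_rows(
  increments=[
    [[1,0,0,-0.3,0,0,0],[1,0,0,-0.6,0,0,0],[1,0,0,-0.6,0,0,0],[1,0,0,-0.6,0,0,0],[1,0,0,-0.6,0,0,0],[1,0,0,-0.6,0,0,0],[1,0,0,-0.6,0,0,0],[1,0.45,0,-0.54,0,0,0],[1,0.45,0,-0.54,0,0,0],[1,0.45,0,-0.54,0,0,0],[1,0.45,0,-0.54,0,0,0],[1,0.45,0,-0.54,0,0,0],[1,0.45,0,-0.54,0,0,0],[1,0.45,0,-0.54,0,0,0],[1,0,0,0,0,0,0]],
  ],
)

```text
time: 30.0
ee_pos: [428.4, -97.3, 268.2]
orientation: [-2.023, -1.647, -0.739]
ft_force: [0.5, 0.3, -0.3]
finger_gap: 0.996
```

```bash
python3 st.py wrist 21
python3 - <<'E'
from h import *
for n in('side','scene'):
    im=manip.get_image(n);cv2.imwrite(f'pics/{n}21.png',im[:,:,::-1])
E
```

```text
30.0 [-175.68   -46.841  198.201] [78.241  0.256 -0.221] F [ 0.454  0.33  -0.264] [-0.333  0.002 -0.016] q [-0.698  0.315  1.977  0.632  1.286 -0.814]
```

View pics/wrist21.png

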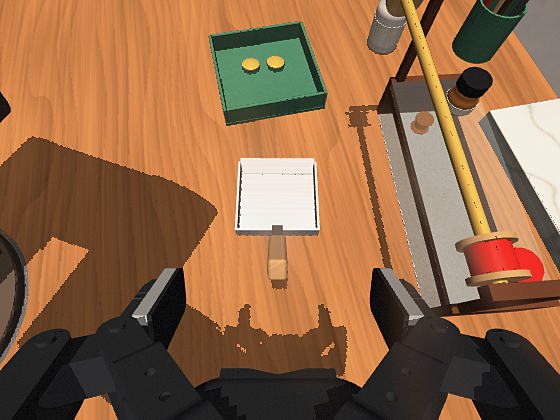

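View pics/side21.png

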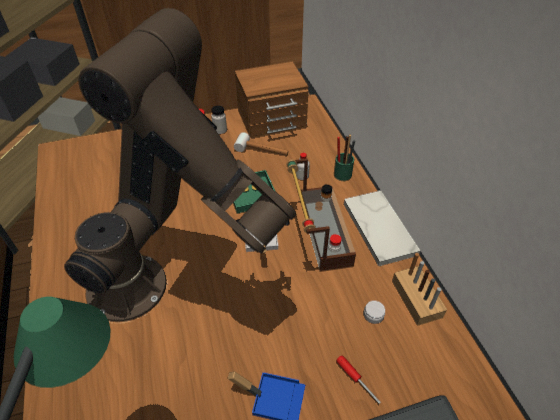

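View pics/scene21.png

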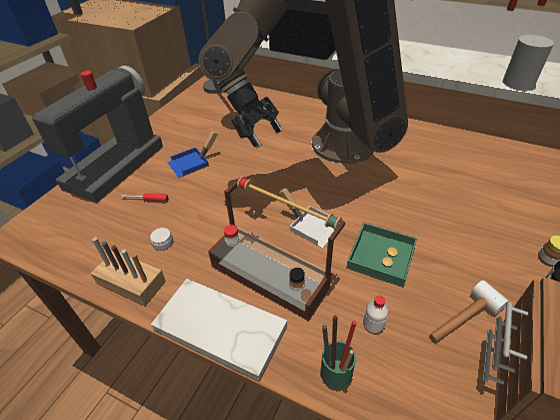

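Both buttons lie in the tray, at wrist (251,65) and (276,62). The scoop is flat on the bench, clear of tray and riser, and the other objects look unmoved. I'm handing in.

```bash
python3 -c "
from station import manip
print(manip.finish_job())"
```

```text
the job is handed in; nothing more can be done
None
```

The job is done and handed in at about 30 s of the 72 s allowed. I gripped the scoop by its handle, slid it flat under the lip until its nose met the back strip, and backed out with both buttons on it. I then tipped them into the green tray with the nose about 38–45 mm above the bench, put the scoop down flat and let go.

- **Final pictures:** the last wrist and scene views show both buttons in the tray. The scoop lies flat about 80 mm short of the tray and well clear of the riser. The gripper is open and raised, touching nothing.
- **Other objects:** the jars, bobbin, bottle, tin, mallet and awl look unmoved. I judged this by eye and did not measure each one.
- **Forces:** the highest reading was about 68 N at the wrist (47 N along the push, 49 N vertical), when the nose met the strip. The wrist limit is 120 N. I eased off straight away.
- **Measurements that disagreed:** the scene and side cameras differed by 7–10 mm in y, so I used the wrist camera for the grasp, riser and tray positions. By my measured riser position, the nose met the strip about 4 mm sooner than expected.

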